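# Hang a test slat on the masking jig's pin and swing it home to the stop

### The job

Load the bare, light-coloured test slat into the grey masking jig: drop its hole over the steel pin so that it lies flat on the board, then push its free end round, in under the spring clip, until its edge rests firmly against the red-tipped stop. The stop has been set for this batch and is only finger-tight, so feel for it and do not shift it; leave the dark slat, the tin, the pots and the tape where they are.

Things in the scene. Friction and masses are not known exactly. Their poses are not given: they have to be found in the camera images.
- jig: Masking jig: plywood board 220 mm (its x) by 310 mm (its y) by 12 mm thick, screwed to the worktop. Origin: centre of its underside; x points away from the robot side, z up. In its frame: pin at x +30, y +105 mm; on the +x side the stop at y -60 and the spring clip at y -100 mm; the -x side is bare, with black marks every 20 mm. The slat swings flat on the board from the -x side towards +x.
- home (a point): Place of the slat's centre when it is about home: on the board's top (12 mm over the worktop) at jig x +30, y 0, same axes as the jig. Home, the slat lies nearly along the board's y: hole end on the pin (+y), free end towards -y under the clip, its +x edge against the stop. With the stop's setting it is turned by about -0.03 to +0.085 rad from the board's y (plus: free end farther towards +x).
- pin_foot (a point): Centre of the pin at the height of the board's top, 12 mm above the worktop. The pin is 10 mm thick and stands 30 mm above the board; its last 6 mm taper to a blunt point.
- stop_track: Stop of the jig. Origin: on the board's top at jig x +86, y -60 mm, the middle of a fixed flush track 42 mm long in jig x, same axes as the jig. On it sits the aluminium stop block (22 mm wide, 14 high, brass thumb nut on top); its red tip (10 mm round, axis 6.5 mm over the board) faces -x. The tip's face lies 24 to 43 mm from this origin towards -x: the setting is not measured. A push over 10 N shifts it.
- clip_mouth (a point): On the board's top (jig x +28, y -100 mm), where a slat's leading edge first meets the clip. Clip: 18 mm wide spring leaf, hinged at jig x +86 mm, toe turned up towards -x (tip at x +12, 20 mm over the board), bend (x +36) 9 mm over the board. The 12 mm slat wedges it up 3 mm: pushing 165 mm from the pin that takes 4 to 14 N; sliding on takes a fairly steady 2 to 9 N; it holds the slat where it is left.
- clip (a joint): Lift of the spring clip, rad: 0 with nothing under it, about 0.06 when a slat lies under its bend.
- slat: The bare test slat: light wood, 250 x 36 x 12 mm, 0.09 kg give or take a third. Origin: centre of its underside; x along its length towards the end with the hole, z up.
- slat_hole (a point): Centre of the slat's 13 mm through hole, at the underside, 105 mm from the slat's origin along its +x and 20 mm from that end. It goes over the pin with 1.5 mm to spare all round.
- slat_dark: A finished slat of dark brown wood, the same size and frame as the bare one; not to be moved.
- pot_red: Red tester pot, 49 mm across, 60 mm high, origin centre of its underside; not to be moved.
- pot_orange: Orange tester pot with a black lid, 49 mm across, 60 mm high; not to be moved.
- tin_green: Small green paint tin, 68 mm across, 62 mm high; not to be moved.
- tape: Roll of cream masking tape lying flat, 104 mm across, 25 mm high; not to be moved.

How it is judged:
By the outcome, as a careful person would: the job done as asked, in the order asked, and still so for the second after the job is handed in, with the robot touching nothing.
It also fails if it takes over 69 s, if anything falls off the work surface, if the arm or the gripper's body presses on something with over 40 N, if the wrist force passes 120 N, or if a joint passes its speed limit or range.

### The arm

A 6-joint arm with a two-finger parallel gripper is mounted at the origin on the work surface; the furniture and walls round the work are solid. World frame = base frame: x ahead of the robot, y to its left, z up, the work surface at z = 0. Lengths are in mm, angles in degrees, forces in N, time in s.
With the tool pointing down it reaches from about 300 to 850 mm from the base axis. Payload 4.2 kg.
Tool frame: the origin (TCP) lies at the very end of the fingers, on their centre line; the grasp point (between the pads) lies 19 mm behind it; z points along the fingers, y is the direction in which the jaws open and shut (so a half turn about z gives the same grasp; the last joint's range is limited). The gripper opens to 91 mm and grips with 3 to 60 N. Pads are 32 mm wide; open, the fingers measure 118 mm over their backs; the gripper's body (76 mm by 178 mm) begins 60 mm behind the grasp point.
Start: joints at [68.125, 18.312, 89.639, -0, 72.044, -1.146], TCP at [203.529, 537.791, 213.976] pointing down, gripper open.
Joint ranges: [-177.97, 177.97], [-48.28, 115.42], [12.27, 149.76], [-77.06, 257.06], [2.81, 150.46], [-146.56, 146.56]. Speed limits (degrees/s): [147.25, 147.25, 180, 180, 180, 180].

### API

Orientations are given as [roll, pitch, yaw] about the fixed x, y, z axes, in that order (R = Rz(yaw) Ry(pitch) Rx(roll)).
In Python, from workcell import telemetry, grab_frame, job gives the robot as it stands.
- The arm moves only by the tool drive_tool, never from a script. Its argument "moves" is a list of rows, each an object of numbers: "claw": the closure, from -1 (fully open) to 1 (shut); "dx", "dy", "dz": the shift along the tool's x, y, z in units of 20 mm (1.0 is 20 mm); "yaw": the turn about the tool's z in units of 0.15 rad (1.0 is 0.15 rad). In form: [{"claw": .., "dx": .., "dy": .., "dz": .., "yaw": ..}, ...]. A call has 1 to 5 rows; each row shifts and turns the pose as measured when the row begins, along the tool's axes as they then stand; what a row does not reach is not made up. A row lasts 1/8 s, in which the tool goes at most 62.5 mm and 10.7 degrees, less where a joint would pass 70% of its speed; a pose out of reach is approached as far as the arm can. A call with a number of a shift or a turn outside -1 to 1 is refused whole. A call with a gripper value outside its range is refused whole. The fingers move at their own pace and stop on an object; "grip_force" is the grip in N (left out, the last holds). Time passes only in rows, so rows that do not move let the fingers close. It gives the time, the measured TCP pose, the force and the opening at its end, in the units of the state.
- telemetry.state(): the state, without advancing time (a new reading comes with each control period).
- grab_frame(name): name is "scene" or "top" or "wrist"; returns a dict with "color" (400x640x3 uint8, blue, green, red), "vertical_fov" (degrees; the focal length in pixels is half the picture's height over the tangent of half this angle, whatever the lens; pixels are square), "cx", "cy" (the principal point, pixels), "pose" (4x4, takes a point from camera to world coordinates). Camera axes: x right, y down, z forward; pixel columns grow to the right and rows downward; lengths in mm; the calibration is good to about 2 mm. The wrist camera is an equidistant fisheye: a pixel r from the principal point sees the ray r / f radians off the axis. A picture is of the moment at which its call begins. There is no depth.
- job.job_done(): hands the job in, once; it reports no verdict.
The state is a dict: "time_s": time; "qpos": joint angles; "qvel": joint speeds; "effort": joint torques, N m; "ee_pos": TCP position; "ee_rot": TCP orientation; "force": force on the tool from outside, world axes, zero at the start; "torque": the same for the moment, N m; "gripper_width": finger opening in mm.
Only numpy, scipy, OpenCV 4.12 (cv2) and the standard library are available. Lean on these libraries where they do the work, as an engineer would, in place of code of your own. Each camera call takes 0.05 s, during which the arm holds its last target.

## Working session

There is one attempt and no reset: what is moved stays moved. The work goes in short steps, Python scripts to look and compute and a tool call to move; the robot and the scene stay as the last step left them, time stands still between calls to the robot, and variables do not carry over. Pictures are saved under pics/ and viewed, and the job is handed in when it is done.

Besides the shell and the picture viewer there is one more tool, called after "Emit:" as name(argument=value, ...) on one line, values as JSON. drive_tool: Moves the arm, as the interface text tells. Its arguments: {"type":"object","properties":{"moves":{"type":"array"},"grip_force":{"type":"number"}},"required":["moves"]}

```bash
mkdir -p pics; ls; python3 - <<'E'
from workcell import telemetry, grab_frame, job
import cv2
print(telemetry.state())
for n in ["scene","top","wrist"]:
    f=grab_frame(n); cv2.imwrite(f"pics/{n}0.png",f["color"]); print(n,f["vertical_fov"],f["cx"],f["cy"],f["pose"])
    import pickle; pickle.dump(f,open(f"pics/{n}0.pkl","wb"))
E
```

```text
pics
{'time_s': 0.0, 'qpos': array([ 6.81235975e+01,  1.83517230e+01,  8.97077818e+01, -2.50324883e-03,
        7.20440243e+01, -1.14714806e+00]), 'qvel': array([-0.00838227, -0.07138661,  0.07266482, -0.06860122, -0.04669417,
        0.01902831]), 'effort': array([-1.10834940e-04, -4.12464380e+01, -2.31976765e+01,  7.27130380e-02,
        4.57156124e-02, -1.68357469e-04]), 'ee_pos': array([203.35297848, 537.28534316, 213.1101474 ]), 'ee_rot': array([-1.79896444e+02,  3.06779609e-04,  1.59271520e+02]), 'force': array([-0.91421545, -0.32635595,  0.15040497]), 'torque': array([0.03242419, 0.04963099, 0.02022355]), 'gripper_width': 91.4214079322258}
scene 43.00287207764387 321.2503925302661 209.79658083744005 [[ 7.16255905e-01 -2.83997909e-01  6.37434441e-01 -3.10255570e+02]
 [-6.97338387e-01 -3.25833909e-01  6.38397555e-01 -8.50122594e+02]
 [ 2.63941850e-02 -9.01763523e-01 -4.31423105e-01  6.66412739e+02]
 [ 0.00000000e+00  0.00000000e+00  0.00000000e+00  1.00000000e+00]]
top 47.01233837680552 312.9067954863322 206.28435020527058 [[-2.02038484e-02 -9.96352413e-01  8.29076183e-02  4.60081581e+02]
 [-9.99790656e-01  1.98660615e-02 -4.89726436e-03  5.75555101e+01]
 [ 3.23235332e-03 -8.29892057e-02 -9.96545204e-01  1.39554484e+03]
 [ 0.00000000e+00  0.00000000e+00  0.00000000e+00  1.00000000e+00]]
wrist 65.70646984690485 322.28364885783327 199.7049018986861 [[ 3.54387606e-01  9.08485782e-01  2.21501714e-01  1.40503785e+02]
 [ 9.35098155e-01 -3.44066049e-01 -8.49116793e-02  5.60943000e+02]
 [-9.29833564e-04  2.37217491e-01 -9.71456122e-01  3.84133568e+02]
 [ 0.00000000e+00  0.00000000e+00  0.00000000e+00  1.00000000e+00]]
```

View pics/top0.png

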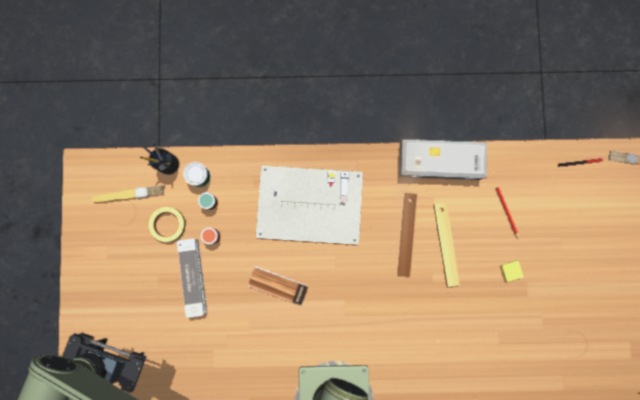

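View pics/scene0.png

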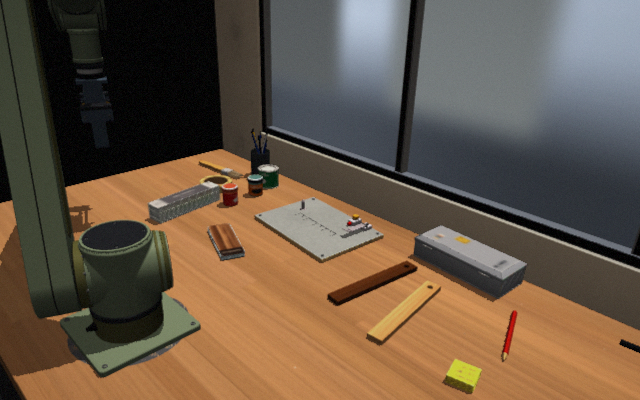

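View pics/wrist0.png

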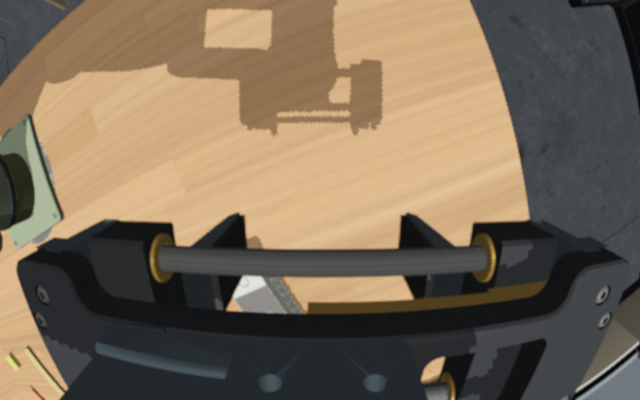

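```bash
cat > h.py <<'E'
import numpy as np, cv2, pickle
from workcell import telemetry, grab_frame, job
def ray(f,u,v,fish=False):
    H=f["color"].shape[0]; fl=H/2/np.tan(np.radians(f["vertical_fov"]/2))
    a,b=u-f["cx"],v-f["cy"]
    if fish:
        r=np.hypot(a,b); th=r/fl; d=np.array([np.sin(th)*a/max(r,1e-9),np.sin(th)*b/max(r,1e-9),np.cos(th)])
    else: d=np.array([a/fl,b/fl,1.])
    P=np.array(f["pose"]); return P[:3,3],P[:3,:3]@d
def at(f,u,v,z,fish=False):
    o,d=ray(f,u,v,fish); return o+d*(z-o[2])/d[2]
def proj(f,p,fish=False):
    H=f["color"].shape[0]; fl=H/2/np.tan(np.radians(f["vertical_fov"]/2))
    P=np.array(f["pose"]); c=P[:3,:3].T@(np.array(p,float)-P[:3,3])
    if fish:
        r=np.hypot(c[0],c[1]); th=np.arctan2(r,c[2]); return f["cx"]+fl*th*c[0]/r, f["cy"]+fl*th*c[1]/r
    return f["cx"]+fl*c[0]/c[2], f["cy"]+fl*c[1]/c[2]
def snap(cam,name):
    f=grab_frame(cam); cv2.imwrite(f"pics/{name}.png",f["color"]); pickle.dump(f,open(f"pics/{name}.pkl","wb")); return f
def load(n): return pickle.load(open(f"pics/{n}.pkl","rb"))
def crop(f,u0,v0,u1,v1,s,name):
    c=f["color"][v0:v1,u0:u1]; c=cv2.resize(c,None,fx=s,fy=s,interpolation=cv2.INTER_CUBIC)
    # grid ticks
    for u in range(u0,u1,10): cv2.putText(c,str(u),((u-u0)*s,8),0,.3,(0,0,255),1) if u%20==0 else None; cv2.line(c,((u-u0)*s,10),((u-u0)*s,14),(0,0,255),1)
    for v in range(v0,v1,10): cv2.putText(c,str(v),(0,(v-v0)*s+4),0,.3,(0,0,255),1) if v%20==0 else None; cv2.line(c,(20,(v-v0)*s),(24,(v-v0)*s),(0,0,255),1)
    cv2.imwrite(f"pics/{name}.png",c)
E
python3 - <<'E'
from h import *
f=load("top0")
crop(f,245,155,375,255,6,"c_jig"); crop(f,390,180,490,300,5,"c_slat")
E
```

```text
(no output)
```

View pics/c_jig.png

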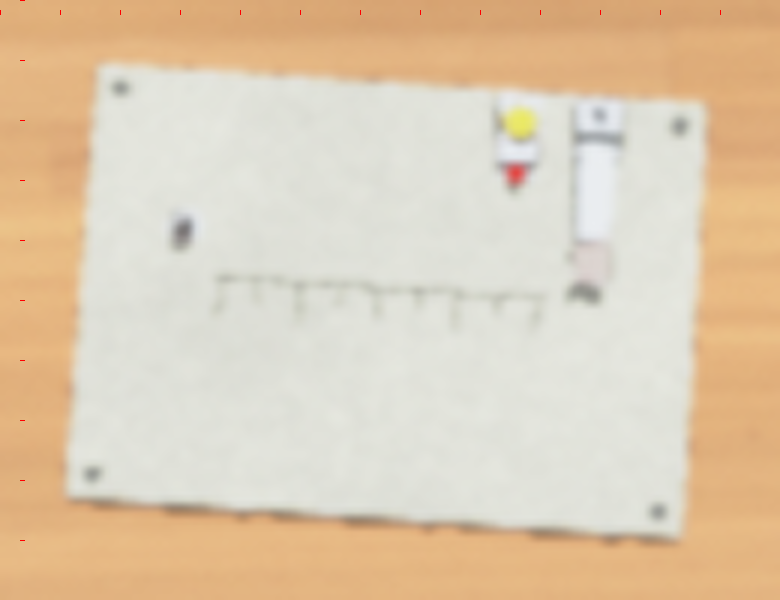

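View pics/c_slat.png

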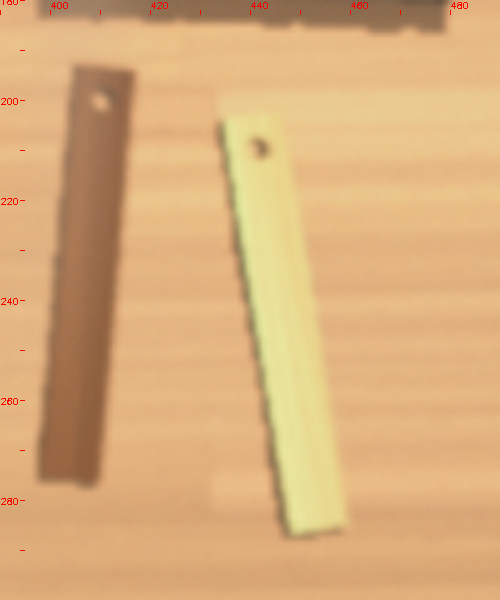

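```bash
python3 - <<'E'
from h import *
f=load("top0")
J=[at(f,*p,12) for p in [(261.3,165.8),(362.8,172.2),(358.5,244.5),(256.3,237.8)]]
print(np.round(J,1)); c=np.mean(J,0); print("jig c",c)
yd=((J[0]-J[1])+(J[3]-J[2]))/2; print("len",np.linalg.norm(yd), "jig yaw",np.degrees(np.arctan2(-yd[0],yd[1])))
a=np.arctan2(-yd[0],yd[1]); R=np.array([[np.cos(a),-np.sin(a)],[np.sin(a),np.cos(a)]])
print("pin",c[:2]+R@[30,105])
S=[at(f,*p,12) for p in [(434.2,204),(446.2,202.4),(459.2,285.4),(447.8,287)]]
print(np.round(S,1)); c=np.mean(S,0);xd=(S[0]+S[1]-S[2]-S[3])/2; print("slat",c,np.linalg.norm(xd),np.degrees(np.arctan2(xd[1],xd[0]))); print("hole",at(f,442,209.6,12), c[:2]+105*xd[:2]/np.linalg.norm(xd))
E
```

```text
[[ 701.8  205.1   12. ]
 [ 676.1 -102.9   12. ]
 [ 457.5  -83.6   12. ]
 [ 483.7  222.5   12. ]]
jig c [579.75941359  60.26485306  12.        ]
len 308.2156820057351 jig yaw -4.834059298005762
pin [618.50107183 162.36325616]
[[ 574.8 -316.    12. ]
 [ 578.9 -352.5   12. ]
 [ 330.  -380.3   12. ]
 [ 326.  -346.1   12. ]]
slat [ 452.42837304 -348.71252038   12.        ] 250.55784057591924 6.629397645380486
hole [ 557.36693961 -338.84792662   12.        ] [ 556.72630757 -336.5906042 ]
```

```bash
cat > plan.py <<'E'
import sys
from h import *
# usage: plan.py x y z yaw  -> suggested rows
def plan(pos,yaw,tgt,tyaw,n=60,ms=1.0,verb=True):
    pos=np.array(pos,float); rows=[]
    for i in range(n):
        d=np.array(tgt)-pos; dy=(tyaw-yaw+180)%360-180
        c,s=np.cos(np.radians(yaw)),np.sin(np.radians(yaw))
        t=np.array([d[0]*c+d[1]*s, d[0]*s-d[1]*c, -d[2]])/20; w=-np.radians(dy)/.15
        k=max(1,np.abs(t).max()/ms); t=np.round(t/k,2); w=np.round(np.clip(w,-1,1),2)
        if np.abs(t).max()<.02 and abs(w)<.02: break
        rows.append((*t,w))
        pos=pos+20*np.array([c*t[0]+s*t[1], s*t[0]-c*t[1], -t[2]]); yaw-=np.degrees(.15*w)
    return rows
if __name__=="__main__":
    a=list(map(float,sys.argv[1:5])); ms=float(sys.argv[5]) if len(sys.argv)>5 else 1
    st=telemetry.state(); print("t",round(st["time_s"],2),"pos",st["ee_pos"].round(1),"rot",st["ee_rot"].round(2),"F",st["force"].round(1),"w",round(st["gripper_width"],1))
    for r in plan(st["ee_pos"],st["ee_rot"][2],a[:3],a[3],ms=ms): print([float(x) for x in r])
E
python3 plan.py 582.6 85.4 150 65
```

```text
t 0.15 pos [203.4 537.4 213.3] rot [-179.92   -0.    159.27] F [ 0.1 -0.7  0.1] w 91.5
[-1.0, -0.56, 0.12, 1.0]
[-1.0, -0.38, 0.11, 1.0]
[-1.0, -0.21, 0.11, 1.0]
[-1.0, -0.06, 0.11, 1.0]
[-1.0, 0.09, 0.11, 1.0]
[-1.0, 0.24, 0.11, 1.0]
[-1.0, 0.41, 0.12, 1.0]
[-1.0, 0.6, 0.13, 1.0]
[-1.0, 0.82, 0.14, 1.0]
[-0.9, 1.0, 0.14, 1.0]
[-0.66, 1.0, 0.13, 0.97]
[-0.47, 1.0, 0.12, -0.0]
[-0.47, 1.0, 0.12, -0.0]
[-0.47, 1.0, 0.12, -0.0]
[-0.46, 1.0, 0.12, -0.0]
[-0.47, 1.0, 0.12, -0.0]
[-0.46, 1.0, 0.12, -0.0]
[-0.47, 1.0, 0.12, -0.0]
[-0.46, 1.0, 0.12, -0.0]
[-0.47, 1.0, 0.12, -0.0]
[-0.46, 1.0, 0.12, -0.0]
[-0.47, 1.0, 0.11, -0.0]
[-0.46, 1.0, 0.12, -0.0]
[-0.47, 1.0, 0.11, -0.0]
[-0.46, 1.0, 0.12, -0.0]
[-0.47, 1.0, 0.11, -0.0]
[-0.25, 0.54, 0.07, -0.0]
```

Emit:
drive_tool(moves=[{"claw":-1,"dx":-1,"dy":-0.55,"dz":0.1,"yaw":1},{"claw":-1,"dx":-1,"dy":-0.4,"dz":0.1,"yaw":1},{"claw":-1,"dx":-1,"dy":-0.2,"dz":0.1,"yaw":1},{"claw":-1,"dx":-1,"dy":-0.05,"dz":0.1,"yaw":1},{"claw":-1,"dx":-1,"dy":0.1,"dz":0.1,"yaw":1}])

```text
time_s: 0.78
ee_pos: [271.0, 454.6, 201.3]
ee_rot: [-179.8, 0.2, 115.1]
force: [0.0, 0.2, -0.1]
gripper_width: 91.2
```

Emit:
drive_tool(moves=[{"claw":-1,"dx":-1,"dy":0.25,"dz":0.1,"yaw":1},{"claw":-1,"dx":-1,"dy":0.4,"dz":0.1,"yaw":1},{"claw":-1,"dx":-1,"dy":0.6,"dz":0.1,"yaw":1},{"claw":-1,"dx":-1,"dy":0.8,"dz":0.1,"yaw":1},{"claw":-1,"dx":-0.9,"dy":1,"dz":0.1,"yaw":1}])

```text
time_s: 1.4
ee_pos: [344.8, 357.9, 189.8]
ee_rot: [-179.9, 0.4, 70.7]
force: [0.2, 0.6, -0.3]
gripper_width: 91.2
```

```bash
python3 plan.py 582.6 85.4 100 65
```

```text
t 1.4 pos [344.8 357.9 189.8] rot [-179.91    0.41   70.67] F [ 0.2  0.6 -0.3] w 91.2
[-0.57, 1.0, 0.29, 0.66]
[-0.44, 1.0, 0.27, 0.0]
[-0.44, 1.0, 0.27, 0.0]
[-0.44, 1.0, 0.27, 0.0]
[-0.44, 1.0, 0.27, 0.0]
[-0.44, 1.0, 0.27, 0.0]
[-0.44, 1.0, 0.27, 0.0]
[-0.44, 1.0, 0.27, 0.0]
[-0.45, 1.0, 0.27, 0.0]
[-0.44, 1.0, 0.27, 0.0]
[-0.45, 1.0, 0.27, 0.0]
[-0.44, 1.0, 0.27, 0.0]
[-0.45, 1.0, 0.27, 0.0]
[-0.44, 1.0, 0.28, 0.0]
[-0.45, 1.0, 0.27, 0.0]
[-0.44, 1.0, 0.28, 0.0]
[-0.21, 0.48, 0.13, 0.0]
```

Emit:
drive_tool(moves=[{"dx":-0.6,"dy":1,"dz":0.1,"yaw":0.65},{"dx":-0.45,"dy":1,"dz":0.1},{"dx":-0.45,"dy":1,"dz":0.1},{"dx":-0.45,"dy":1,"dz":0.2},{"dx":-0.45,"dy":1,"dz":0.2}])

```text
validation failed for argument at $.mo...
```

Emit:
drive_tool(moves=[{"dx":-0.45,"dy":1,"dz":0.2},{"dx":-0.45,"dy":1,"dz":0.2},{"dx":-0.45,"dy":1,"dz":0.2},{"dx":-0.45,"dy":1,"dz":0.2},{"dx":-0.45,"dy":1,"dz":0.2}])

```text
validation failed for argument at $.mo...
```

Emit:
drive_tool(moves=[{"dx":-0.45,"dy":1,"dz":0.4},{"dx":-0.45,"dy":1,"dz":0.4},{"dx":-0.45,"dy":1,"dz":0.5},{"dx":-0.45,"dy":1,"dz":0.5},{"dx":-0.45,"dy":1,"dz":0.5}])

```text
validation failed for argument at $.mo...
```

```bash
python3 plan.py 582.6 85.4 60 65; python3 -c "
from h import *
snap('wrist','w1')"
```

```text
t 1.4 pos [344.8 357.9 189.8] rot [-179.91    0.41   70.67] F [ 0.2  0.6 -0.3] w 91.2
[-0.57, 1.0, 0.41, 0.66]
[-0.44, 1.0, 0.39, 0.0]
[-0.44, 1.0, 0.39, 0.0]
[-0.44, 1.0, 0.39, 0.0]
[-0.44, 1.0, 0.39, 0.0]
[-0.44, 1.0, 0.39, 0.0]
[-0.44, 1.0, 0.39, 0.0]
[-0.44, 1.0, 0.39, 0.0]
[-0.45, 1.0, 0.4, 0.0]
[-0.44, 1.0, 0.39, 0.0]
[-0.45, 1.0, 0.4, 0.0]
[-0.44, 1.0, 0.39, 0.0]
[-0.45, 1.0, 0.4, 0.0]
[-0.44, 1.0, 0.39, 0.0]
[-0.45, 1.0, 0.4, 0.0]
[-0.44, 1.0, 0.39, 0.0]
[-0.21, 0.48, 0.19, 0.0]
```

View pics/w1.png

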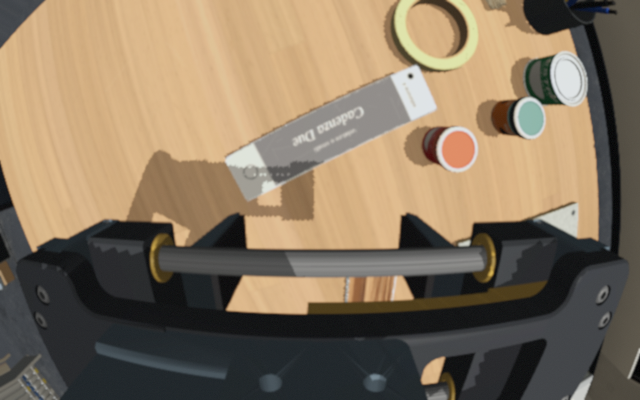

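All five keys are needed in each row, and the refused calls moved nothing. The picture shows the red pot at (450,148) and the orange pot at (518,117), ahead of the gripper.

Emit:
drive_tool(moves=[{"claw":-1,"dx":-0.6,"dy":1,"dz":0.1,"yaw":0.65},{"claw":-1,"dx":-0.45,"dy":1,"dz":0.1,"yaw":0},{"claw":-1,"dx":-0.45,"dy":1,"dz":0.1,"yaw":0},{"claw":-1,"dx":-0.45,"dy":1,"dz":0.2,"yaw":0},{"claw":-1,"dx":-0.45,"dy":1,"dz":0.2,"yaw":0}])

```text
time_s: 2.08
ee_pos: [418.7, 269.1, 175.0]
ee_rot: [-180.0, 0.6, 65.0]
force: [-0.1, 0.2, -0.2]
gripper_width: 91.1
```

Emit:
drive_tool(moves=[{"claw":-1,"dx":-0.45,"dy":1,"dz":0.2,"yaw":0},{"claw":-1,"dx":-0.45,"dy":1,"dz":0.2,"yaw":0},{"claw":-1,"dx":-0.45,"dy":1,"dz":0.2,"yaw":0},{"claw":-1,"dx":-0.45,"dy":1,"dz":0.2,"yaw":0},{"claw":-1,"dx":-0.45,"dy":1,"dz":0.2,"yaw":0}])

```text
time_s: 2.7
ee_pos: [491.5, 184.6, 153.8]
ee_rot: [-179.8, 0.6, 65.4]
force: [-0.4, 2.1, 0.6]
gripper_width: 90.8
```

Emit:
drive_tool(moves=[{"claw":-1,"dx":-0.45,"dy":1,"dz":0.4,"yaw":0},{"claw":-1,"dx":-0.45,"dy":1,"dz":0.4,"yaw":0},{"claw":-1,"dx":-0.45,"dy":1,"dz":0.5,"yaw":0},{"claw":-1,"dx":-0.45,"dy":1,"dz":0.5,"yaw":0},{"claw":-1,"dx":-0.45,"dy":1,"dz":0.5,"yaw":0}])

```text
time_s: 3.32
ee_pos: [566.4, 99.6, 105.5]
ee_rot: [-179.8, 0.6, 65.7]
force: [0.9, 0.8, 0.6]
gripper_width: 91.1
```

```bash
python3 plan.py 582.6 85.4 60 65; python3 -c "
from h import *
snap('wrist','w2')"
```

```text
t 3.33 pos [566.4  99.6 105.5] rot [-179.79    0.57   65.68] F [0.9 0.8 0.6] w 91.1
[-0.14, 0.45, 1.0, 0.08]
[-0.13, 0.46, 1.0, -0.0]
[-0.04, 0.12, 0.27, -0.0]
```

View pics/w2.png

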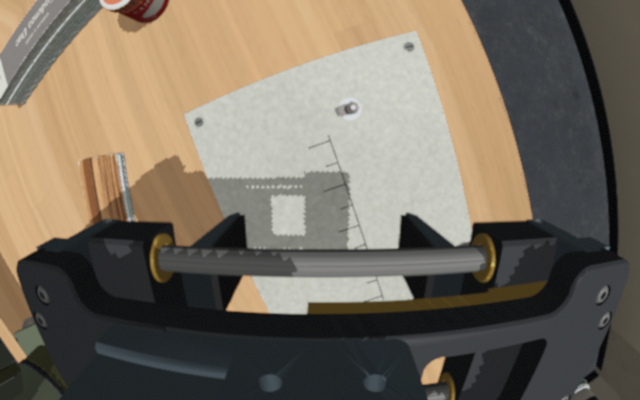

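The wrist view shows the pin at about (350,106), ahead of the fingers, with the board under the gripper. I'll go lower for the reference view.

Emit:
drive_tool(moves=[{"claw":-1,"dx":-0.15,"dy":0.45,"dz":1,"yaw":0.1},{"claw":-1,"dx":-0.1,"dy":0.45,"dz":1,"yaw":0},{"claw":-1,"dx":0,"dy":0.1,"dz":0.2,"yaw":0},{"claw":-1,"dx":0,"dy":0,"dz":0,"yaw":0}])

```text
time_s: 3.88
ee_pos: [585.3, 82.1, 58.0]
ee_rot: [-179.8, 0.7, 64.6]
force: [0.8, 0.7, 1.0]
gripper_width: 91.3
```

```bash
python3 plan.py 582.6 85.4 60 65; python3 -c "
from h import *
f=snap('wrist','w3'); crop(f,240,30,400,150,5,'c_w3')
st=telemetry.state(); print(st['ee_pos'],st['ee_rot'],f['pose'])"
```

```text
t 3.88 pos [585.3  82.1  58. ] rot [-179.78    0.66   64.62] F [0.8 0.7 1. ] w 91.3
[0.09, -0.19, -0.1, -0.04]
[585.21072054  82.11571693  58.17564779] [-179.79265       0.65945373   64.63213817] [[ 9.03277947e-01 -4.14072973e-01 -1.12394501e-01  6.15131979e+02]
 [-4.29015460e-01 -8.75248564e-01 -2.23351040e-01  1.43706281e+02]
 [-5.88949654e-03  2.49967047e-01 -9.68236432e-01  2.28097528e+02]
 [ 0.00000000e+00  0.00000000e+00  0.00000000e+00  1.00000000e+00]]
```

View pics/c_w3.png

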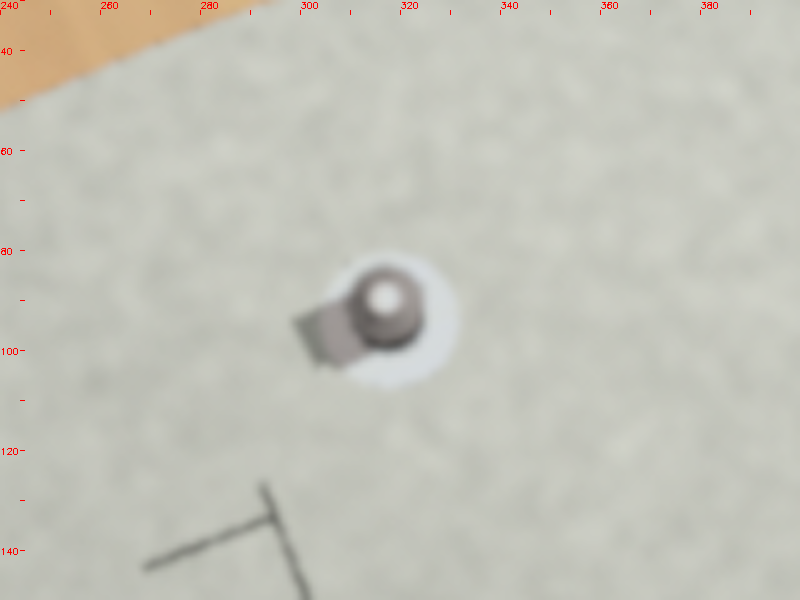

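View pics/w3.png

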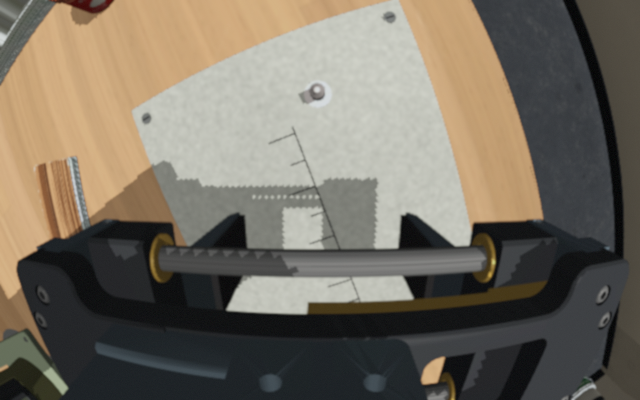

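```bash
python3 - <<'E'
from h import *
f=load("w3")
print("tip",at(f,316.6,89.0,42,True)," flange",at(f,318.3,93.4,12,True))
p=at(f,316.6,89.0,42,True)
print("shaft top (z36)",at(f,316.8,90.9,36,True))
st=telemetry.state()
import math
y=math.radians(64.63)
d=p[:2]-np.array([585.21,82.12]); print("tip in tool xy",d[0]*math.cos(y)+d[1]*math.sin(y), d[0]*math.sin(y)-d[1]*math.cos(y))
E
python3 plan.py 472.3 -346.4 150 6.6
```

```text
tip [619.5070518  163.30952283  42.        ]  flange [619.93451441 163.16403006  12.        ]
shaft top (z36) [619.2469029  162.81289275  36.        ]
tip in tool xy 88.05457215146718 -3.797196731246089
t 3.92 pos [585.2  82.1  58.2] rot [-179.79    0.66   64.63] F [-0.3  0.8  0.7] w 91.4
[-1.0, 0.19, -0.21, 1.0]
[-1.0, 0.35, -0.22, 1.0]
[-1.0, 0.53, -0.23, 1.0]
[-1.0, 0.74, -0.26, 1.0]
[-1.0, 1.0, -0.29, 1.0]
[-0.74, 1.0, -0.26, 1.0]
[-0.53, 1.0, -0.23, 0.75]
[-0.39, 1.0, -0.22, 0.0]
[-0.39, 1.0, -0.22, 0.0]
[-0.39, 1.0, -0.22, 0.0]
[-0.39, 1.0, -0.22, 0.0]
[-0.39, 1.0, -0.22, 0.0]
[-0.39, 1.0, -0.23, 0.0]
[-0.39, 1.0, -0.22, 0.0]
[-0.39, 1.0, -0.23, 0.0]
[-0.4, 1.0, -0.22, 0.0]
[-0.39, 1.0, -0.23, 0.0]
[-0.4, 1.0, -0.22, 0.0]
[-0.39, 1.0, -0.23, 0.0]
[-0.38, 0.95, -0.21, 0.0]
```

Emit:
drive_tool(moves=[{"claw":-1,"dx":-1,"dy":0.2,"dz":-0.8,"yaw":1},{"claw":-1,"dx":-1,"dy":0.35,"dz":-0.8,"yaw":1},{"claw":-1,"dx":-1,"dy":0.5,"dz":-0.8,"yaw":1},{"claw":-1,"dx":-1,"dy":0.75,"dz":-0.8,"yaw":1},{"claw":-1,"dx":-1,"dy":1,"dz":-0.8,"yaw":1}])

```text
time_s: 4.55
ee_pos: [554.7, -29.9, 145.1]
ee_rot: [179.6, 0.4, 20.6]
force: [-0.0, -0.5, -0.0]
gripper_width: 91.0
```

Emit:
drive_tool(moves=[{"claw":-1,"dx":-0.75,"dy":1,"dz":-0.2,"yaw":1},{"claw":-1,"dx":-0.55,"dy":1,"dz":0,"yaw":0.75},{"claw":-1,"dx":-0.4,"dy":1,"dz":0,"yaw":0},{"claw":-1,"dx":-0.4,"dy":1,"dz":0,"yaw":0},{"claw":-1,"dx":-0.4,"dy":1,"dz":0,"yaw":0}])

```text
time_s: 5.18
ee_pos: [523.0, -140.0, 157.8]
ee_rot: [179.4, -0.5, 5.1]
force: [-0.5, -0.2, 0.5]
gripper_width: 91.3
```

Emit:
drive_tool(moves=[{"claw":-1,"dx":-0.4,"dy":1,"dz":0,"yaw":0},{"claw":-1,"dx":-0.4,"dy":1,"dz":0,"yaw":0},{"claw":-1,"dx":-0.4,"dy":1,"dz":0,"yaw":0},{"claw":-1,"dx":-0.4,"dy":1,"dz":0,"yaw":0},{"claw":-0.5,"dx":-0.4,"dy":1,"dz":0,"yaw":0}])

```text
time_s: 5.8
ee_pos: [492.0, -245.0, 164.2]
ee_rot: [179.2, -0.9, 5.3]
force: [0.4, -0.8, -1.0]
gripper_width: 83.8
```

```bash
python3 plan.py 472.3 -346.4 80 6.6
```

```text
t 5.8 pos [ 492.  -245.   164.2] rot [179.18  -0.94   5.31] F [ 0.4 -0.8 -1. ] w 83.8
[-0.29, 1.0, 0.85, -0.15]
[-0.32, 1.0, 0.86, 0.0]
[-0.32, 1.0, 0.85, 0.0]
[-0.32, 1.0, 0.86, 0.0]
[-0.29, 0.93, 0.79, 0.0]
```

Emit:
drive_tool(moves=[{"claw":-0.3,"dx":-0.3,"dy":1,"dz":0.85,"yaw":-0.15},{"claw":-0.3,"dx":-0.3,"dy":1,"dz":0.85,"yaw":0},{"claw":-0.3,"dx":-0.3,"dy":1,"dz":0.85,"yaw":0},{"claw":-0.3,"dx":-0.3,"dy":1,"dz":0.85,"yaw":0},{"claw":-0.3,"dx":-0.3,"dy":0.95,"dz":0.8,"yaw":0}])

```text
time_s: 6.42
ee_pos: [476.6, -352.4, 83.9]
ee_rot: [178.8, -1.4, 6.8]
force: [-0.5, -0.2, -0.5]
gripper_width: 59.0
```

```bash
python3 -c "
from h import *
f=snap('wrist','w4')
st=telemetry.state(); print(st['ee_pos'],st['ee_rot'],st['gripper_width'])"
```

```text
[ 475.29818366 -354.06244865   81.61431281] [178.83687366  -1.26582841   6.71624198] 59.16454758621017
```

View pics/w4.png

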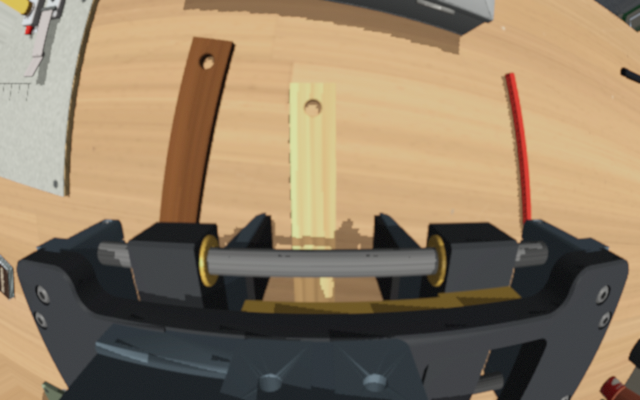

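The view shows the light slat between the fingers with its hole at about (312,107). The dark slat is clear of the left finger.

```bash
python3 -c "
from h import *
f=load('w4'); crop(f,270,70,360,245,4,'c_w4')"
```

```text
(no output)
```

View pics/c_w4.png

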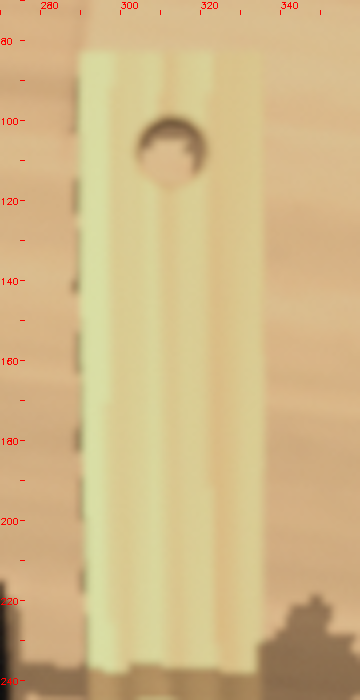

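```bash
python3 - <<'E'
from h import *
f=load("w4")
h=at(f,312.4,107.6,12,True); a=at(f,312.5,84,12,True); b=at(f,313.0,230,12,True); e=at(f,312.5,82.5,12,True)
L=[at(f,289.6,85,12,True),at(f,291.8,230,12,True)];R=[at(f,335.6,85,12,True),at(f,334.4,230,12,True)]
print(h,a,b); print("w",np.linalg.norm(L[0]-R[0]),np.linalg.norm(L[1]-R[1]))
for q in (L,R,(a,b)): d=q[0]-q[1]; print(np.degrees(np.arctan2(d[1],d[0])))
d=(a-b)[:2]; d/=np.linalg.norm(d); print("end",e)
for g in (20,): 
  o=h[:2]-d*105; print("origin",o,"grip",h[:2]-d*(105-g))
E
```

```text
[ 557.13233959 -336.61278714   12.        ] [ 575.89769574 -334.47475328   12.        ] [ 458.54010898 -348.25650419   12.        ]
w 35.95475340417998 35.364281398555605
6.845059656370476
6.557324172979204
6.697786194213935
end [ 577.10259559 -334.33141192   12.        ]
origin [ 452.84894813 -348.85918522] grip [ 472.71245127 -346.52653797]
```

```bash
python3 plan.py 472.7 -346.5 5 6.7
```

```text
t 6.47 pos [ 475.3 -354.1   81.6] rot [178.84  -1.27   6.72] F [-0.8 -1.8 -1.1] w 59.2
[-0.02, -0.1, 1.0, 0.0]
[-0.02, -0.1, 1.0, 0.0]
[-0.02, -0.1, 1.0, 0.0]
[-0.02, -0.09, 0.83, 0.0]
```

Emit:
drive_tool(moves=[{"claw":-0.3,"dx":-0.05,"dy":-0.2,"dz":0.8,"yaw":0},{"claw":-0.3,"dx":0,"dy":-0.1,"dz":0.8,"yaw":0},{"claw":-0.3,"dx":0,"dy":-0.1,"dz":0.8,"yaw":0},{"claw":-0.3,"dx":0,"dy":0,"dz":0.6,"yaw":0},{"claw":-0.3,"dx":0,"dy":0,"dz":0,"yaw":0}])

```text
time_s: 7.1
ee_pos: [474.5, -348.6, 17.6]
ee_rot: [178.9, -1.2, 6.6]
force: [0.3, 0.3, -0.2]
gripper_width: 59.3
```

```bash
python3 plan.py 472.7 -346.5 4 6.7
```

```text
t 7.1 pos [ 474.5 -348.6   17.6] rot [178.92  -1.23   6.58] F [ 0.3  0.3 -0.2] w 59.3
[-0.08, -0.12, 0.68, -0.01]
```

Emit:
drive_tool(moves=[{"claw":-0.3,"dx":-0.1,"dy":-0.1,"dz":0.35,"yaw":0},{"claw":-0.3,"dx":0,"dy":0,"dz":0.25,"yaw":0},{"claw":-0.3,"dx":0,"dy":0,"dz":0,"yaw":0}])

```text
time_s: 7.48
ee_pos: [473.2, -347.4, 5.7]
ee_rot: [178.8, -1.3, 6.6]
force: [-0.2, -0.2, 1.9]
gripper_width: 59.3
```

Emit:
drive_tool(moves=[{"claw":-0.3,"dx":0,"dy":0,"dz":0.1,"yaw":0},{"claw":0.3,"dx":0,"dy":0,"dz":0,"yaw":0},{"claw":0.6,"dx":0,"dy":0,"dz":0,"yaw":0},{"claw":0.6,"dx":0,"dy":0,"dz":0,"yaw":0},{"claw":0.6,"dx":0,"dy":0,"dz":0,"yaw":0}], grip_force=25)

```text
time_s: 8.1
ee_pos: [473.8, -347.8, 4.3]
ee_rot: [178.8, -1.4, 6.6]
force: [-0.6, -0.3, -1.3]
gripper_width: 35.9
```

Emit:
drive_tool(moves=[{"claw":0.6,"dx":0,"dy":0,"dz":0,"yaw":0},{"claw":0.6,"dx":0,"dy":0,"dz":-0.5,"yaw":0},{"claw":0.6,"dx":0,"dy":0,"dz":-0.8,"yaw":0},{"claw":0.6,"dx":0,"dy":0,"dz":-0.8,"yaw":0},{"claw":0.6,"dx":0,"dy":0,"dz":-0.8,"yaw":0}])

```text
time_s: 8.72
ee_pos: [471.8, -346.4, 65.7]
ee_rot: [178.8, -1.3, 6.6]
force: [-0.4, 0.5, -1.1]
gripper_width: 36.0
```

```bash
python3 -c "
from h import *
f=snap('wrist','w5'); crop(f,240,60,380,240,4,'c_w5')
st=telemetry.state(); print(st['ee_pos'],st['ee_rot'],st['gripper_width'],st['force'])"
```

```text
[ 473.08324111 -347.38674706   68.03866179] [178.64089823  -1.52792487   6.59746411] 35.913076518278544 [ 0.31023747 -0.48719605  0.15407503]
```

View pics/c_w5.png

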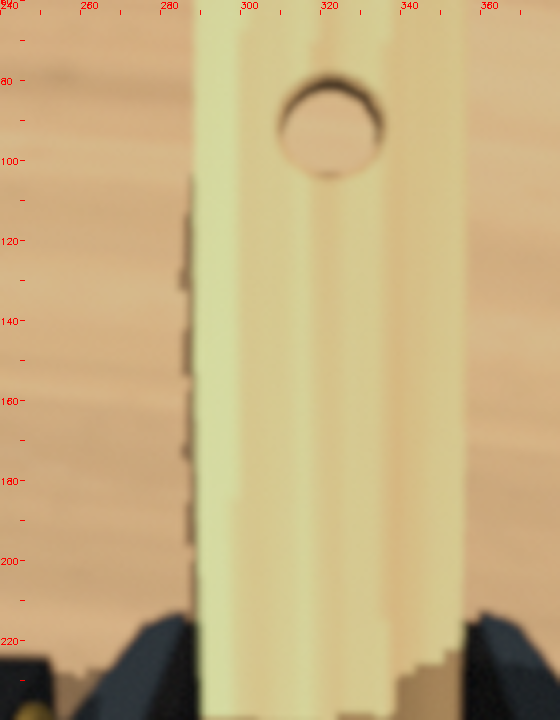

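```bash
cat > hole.py <<'E'
from h import *
from scipy.spatial.transform import Rotation as Ro
def Rt(rot): return Ro.from_euler('xyz',rot,degrees=True).as_matrix()
if __name__=="__main__":
    f=load("w5"); pos=np.array([473.08,-347.39,68.04]); R=Rt([178.64,-1.53,6.60])
    # slat frame in tool: gripped when rot=(178.8,-1.4,6.6) with slat flat, bottom z=0, tcp z=4.3
    Rg=Rt([178.8,-1.4,6.6]); n=Rg.T@[0,0,1]; print("slat normal in tool",n)
    top_off=Rg.T@[0,0,12-4.3]  # point on top plane above tcp
    o,d=ray(f,322.4,91.1,True)
    o=R.T@(o-pos); d=R.T@d
    t=(n@(top_off-o))/(n@d); h=o+d*t; print("hole top centre in tool",h,"bottom",h-12*n)
    f3=load("w3"); p=np.array([585.21,82.12,58.18]); R3=Rt([-179.79,.66,64.63])
    for (u,v,z) in ((316.6,89.0,42),(318.3,93.4,12)):
        q=at(f3,u,v,z,True); print("pin",q,R3.T@(q-p))
    # slat x direction in tool from grasp
    a=np.radians(6.70); print("slat x in tool",Rg.T@[np.cos(a),np.sin(a),0])
E
python3 hole.py
```

```text
slat normal in tool [ 0.02443218  0.02093617 -0.99948224]
hole top centre in tool [83.03671739 -0.94780897 -5.69402376] bottom [82.74353125 -1.19904299  6.2997631 ]
pin [619.5070518  163.30952283  42.        ] [88.23510627 -3.74159007 15.17844868]
pin [619.93451441 163.16403006  12.        ] [88.63236051 -3.18307091 45.17401732]
slat x in tool [ 0.99969997 -0.00225661  0.02439023]
```

```bash
python3 plan.py 585.4 87.6 120 65
```

```text
t 8.78 pos [ 473.1 -347.4   68. ] rot [178.64  -1.53   6.6 ] F [ 0.3 -0.5  0.2] w 35.9
[0.39, -1.0, -0.12, -1.0]
[0.57, -1.0, -0.13, -1.0]
[0.79, -1.0, -0.15, -1.0]
[1.0, -0.94, -0.16, -1.0]
[1.0, -0.69, -0.14, -1.0]
[1.0, -0.49, -0.13, -1.0]
[1.0, -0.31, -0.12, -0.8]
[1.0, -0.19, -0.12, 0.0]
[1.0, -0.18, -0.12, 0.0]
[1.0, -0.19, -0.12, 0.0]
[1.0, -0.18, -0.12, 0.0]
[1.0, -0.19, -0.12, 0.0]
[1.0, -0.18, -0.12, 0.0]
[1.0, -0.19, -0.12, 0.0]
[1.0, -0.18, -0.12, 0.0]
[1.0, -0.19, -0.12, 0.0]
[1.0, -0.18, -0.11, 0.0]
[1.0, -0.19, -0.12, 0.0]
[1.0, -0.18, -0.11, 0.0]
[1.0, -0.19, -0.12, 0.0]
[0.98, -0.18, -0.11, 0.0]
```

Emit:
drive_tool(moves=[{"claw":0.6,"dx":0.4,"dy":-1,"dz":-0.5,"yaw":-1},{"claw":0.6,"dx":0.55,"dy":-1,"dz":-0.5,"yaw":-1},{"claw":0.6,"dx":0.8,"dy":-1,"dz":-0.5,"yaw":-1},{"claw":0.6,"dx":1,"dy":-0.95,"dz":-0.5,"yaw":-1},{"claw":0.6,"dx":1,"dy":-0.7,"dz":-0.3,"yaw":-1}])

```text
time_s: 9.4
ee_pos: [501.9, -226.7, 117.0]
ee_rot: [177.7, -0.2, 50.7]
force: [-0.3, -0.0, -1.2]
gripper_width: 35.6
```

Emit:
drive_tool(moves=[{"claw":0.6,"dx":1,"dy":-0.5,"dz":0,"yaw":-1},{"claw":0.6,"dx":1,"dy":-0.3,"dz":0,"yaw":-0.8},{"claw":0.6,"dx":1,"dy":-0.2,"dz":0,"yaw":0},{"claw":0.6,"dx":1,"dy":-0.2,"dz":0,"yaw":0},{"claw":0.6,"dx":1,"dy":-0.2,"dz":0,"yaw":0}])

```text
time_s: 10.02
ee_pos: [525.5, -121.0, 118.9]
ee_rot: [177.5, 0.4, 66.8]
force: [-0.5, 0.0, -1.1]
gripper_width: 35.9
```

Emit:
drive_tool(moves=[{"claw":0.6,"dx":1,"dy":-0.2,"dz":0,"yaw":0},{"claw":0.6,"dx":1,"dy":-0.2,"dz":0,"yaw":0},{"claw":0.6,"dx":1,"dy":-0.2,"dz":0,"yaw":0},{"claw":0.6,"dx":1,"dy":-0.2,"dz":0,"yaw":0},{"claw":0.6,"dx":1,"dy":-0.2,"dz":0,"yaw":0}])

```text
time_s: 10.65
ee_pos: [547.1, -17.7, 119.8]
ee_rot: [177.3, 0.4, 66.8]
force: [-0.4, -0.4, -0.5]
gripper_width: 35.7
```

```bash
python3 plan.py 585.4 87.6 90 65
```

```text
t 10.65 pos [547.1 -17.7 119.8] rot [177.3    0.38  66.81] F [-0.4 -0.4 -0.5] w 35.7
[1.0, -0.06, 0.27, 0.21]
[1.0, -0.09, 0.27, 0.0]
[1.0, -0.09, 0.26, 0.0]
[1.0, -0.08, 0.27, 0.0]
[1.0, -0.09, 0.26, 0.0]
[0.59, -0.05, 0.16, 0.0]
```

Emit:
drive_tool(moves=[{"claw":0.6,"dx":1,"dy":-0.05,"dz":0.2,"yaw":0.2},{"claw":0.6,"dx":1,"dy":-0.1,"dz":0.2,"yaw":0},{"claw":0.6,"dx":1,"dy":-0.1,"dz":0.3,"yaw":0},{"claw":0.6,"dx":1,"dy":-0.1,"dz":0.3,"yaw":0},{"claw":0.6,"dx":1,"dy":-0.1,"dz":0.3,"yaw":0}])

```text
time_s: 11.28
ee_pos: [583.3, 80.6, 94.1]
ee_rot: [177.1, 0.2, 65.0]
force: [-1.0, -0.1, -1.4]
gripper_width: 35.6
```

```bash
cat > chk.py <<'E'
from hole import *
st=telemetry.state(); R=Rt(st["ee_rot"]); n=np.array([0.02443,0.02094,-0.99948]); 
h=np.array([82.74,-1.2,6.3]); ht=np.array([83.04,-.95,-5.69])
print("t",round(st["time_s"],2),"pos",st["ee_pos"].round(1),"rot",st["ee_rot"].round(2),"F",st["force"].round(1),"T",st["torque"].round(2),"w",st["gripper_width"].round(1))
print("slat normal world",(R@n).round(3)); b=st["ee_pos"]+R@h; t=st["ee_pos"]+R@ht
print("hole bottom",b.round(1),"top",t.round(1),"pin-hole",(np.array([619.6,163.25])-(b+t)[:2]/2).round(1))
sx=R@[.9997,-.00226,.0244]; print("free end bottom z",(b-230*sx)[2].round(1), "ang vs jig y deg", 90-4.83-np.degrees(np.arctan2(sx[1],sx[0])))
d=np.array([619.6,163.25])-(b+t)[:2]/2; v=R.T@[d[0],d[1],0]; print("tool-unit shift",(v/20).round(3))
E
python3 chk.py
```

```text
Traceback (most recent call last):
  File "chk.py", line 4, in <module>
    print("t",round(st["time_s"],2),"pos",st["ee_pos"].round(1),"rot",st["ee_rot"].round(2),"F",st["force"].round(1),"T",st["torque"].round(2),"w",st["gripper_width"].round(1))
                                                                                                                                                   ^^^^^^^^^^^^^^^^^^^^^^^^^
AttributeError: 'float' object has no attribute 'round'
```

```bash
sed -i 's/st\["gripper_width"\].round(1)/round(st["gripper_width"],1)/' chk.py; python3 chk.py; python3 -c "
from h import *
f=snap('wrist','w6'); crop(f,240,40,400,240,4,'c_w6')"
```

```text
t 11.28 pos [583.3  80.6  94.1] rot [177.12   0.21  65.01] F [-1.  -0.1 -1.4] T [-0.05  0.11  0.  ] w 35.6
slat normal world [-0.015  0.038  0.999]
hole bottom [617.5 156.   87.4] top [617.3 156.4  99.4] pin-hole [2.2 7.1]
free end bottom z 93.9 ang vs jig y deg 20.09607732671121
tool-unit shift [ 0.367 -0.048 -0.004]
```

View pics/c_w6.png

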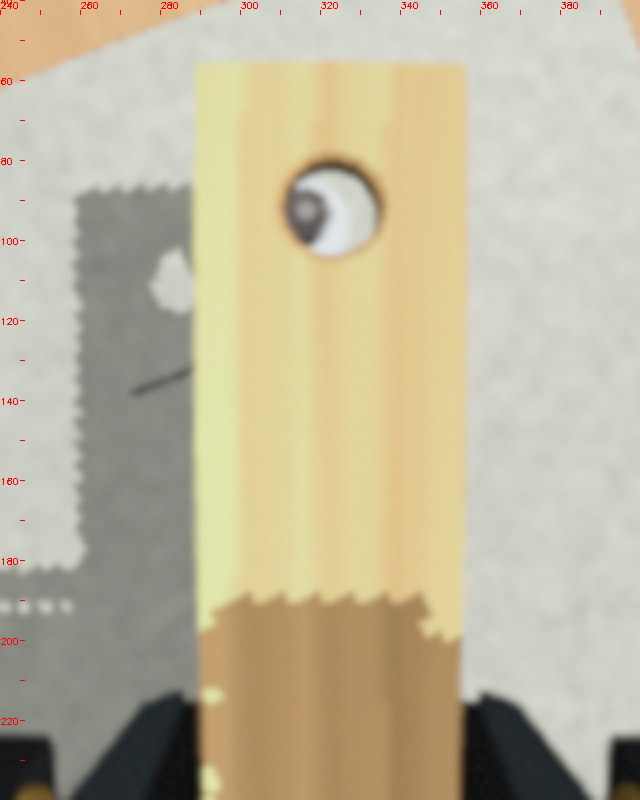

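Through the hole (centre about (322.6,91.4)) I can see the pin tip at (316.1,92.1).

```bash
python3 - <<'E'
from h import *
f=load("w6"); print("tip",at(f,316.1,92.1,42,True),"hole top",at(f,322.6,91.4,99.4,True))
E
```

```text
tip [619.26836881 163.24755899  42.        ] hole top [618.54521987 157.48615788  99.4       ]
```

Emit:
drive_tool(moves=[{"claw":0.6,"dx":0.2,"dy":0,"dz":0.8,"yaw":0},{"claw":0.6,"dx":0.1,"dy":-0.05,"dz":0.8,"yaw":0},{"claw":0.6,"dx":0,"dy":0,"dz":0.2,"yaw":0},{"claw":0.6,"dx":0,"dy":0,"dz":0,"yaw":0}])

```text
time_s: 11.82
ee_pos: [586.4, 88.1, 53.0]
ee_rot: [177.3, 0.3, 65.1]
force: [0.4, -0.2, -0.9]
gripper_width: 35.6
```

```bash
python3 -c "
from h import *
f=snap('wrist','w7'); crop(f,280,60,380,160,7,'c_w7')"; python3 chk.py
```

```text
t 11.88 pos [586.5  88.1  53.3] rot [177.29   0.26  65.09] F [-0.5 -0.1 -1. ] T [-0.12  0.14 -0.04] w 35.9
slat normal world [-0.012  0.037  0.999]
hole bottom [620.5 163.5  46.6] top [620.4 163.9  58.5] pin-hole [-0.9 -0.4]
free end bottom z 53.2 ang vs jig y deg 20.017358731413594
tool-unit shift [-0.038 -0.03  -0.001]
```

View pics/c_w7.png

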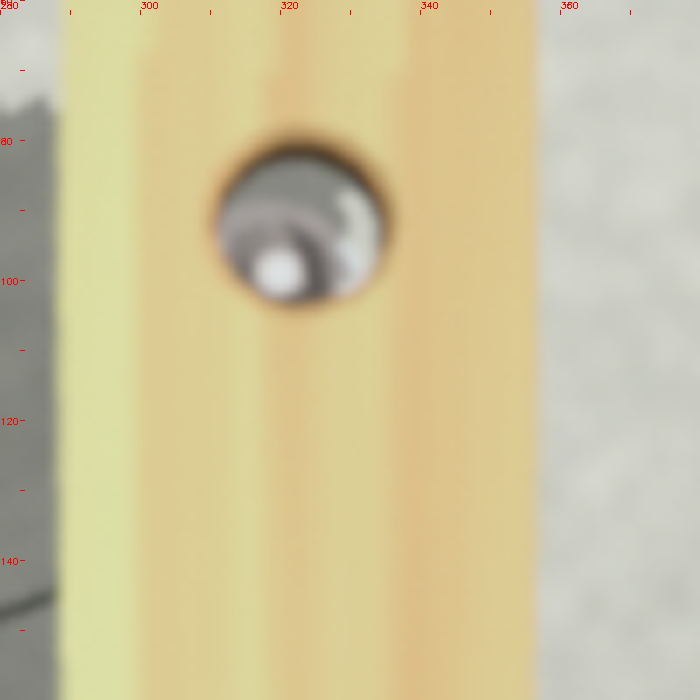

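```bash
python3 - <<'E'
from h import *
from hole import Rt
f=load("w7"); t=at(f,319.6,98.4,42,True); h=at(f,322.7,90.6,58.5,True); print("tip",t,"holetop",h)
# hole axis extrapolated to z=42..46 along slat normal
n=np.array([-.012,.037,.999]); hb=h-n*14; print("hole axis at ~44.5",hb)
d=(t-hb); d[2]=0; R=Rt([177.29,.26,65.09]); print("shift world",d,"tool units",R.T@d/20)
print("exp. px of hole axis at 42:",proj(f,h-n*16.5,True))
E
```

```text
tip [619.64273154 163.21547973  42.        ] holetop [621.77799564 165.36949874  58.5       ]
hole axis at ~44.5 [621.94599564 164.85149874  44.514     ]
shift world [-2.3032641  -1.63601901  0.        ] tool units [-0.12269585 -0.0699436  -0.00275329]
exp. px of hole axis at 42: (np.float64(322.1352787450915), np.float64(94.37178190173947))
```

Emit:
drive_tool(moves=[{"claw":0.6,"dx":-0.12,"dy":-0.07,"dz":0,"yaw":0},{"claw":0.6,"dx":0,"dy":0,"dz":0,"yaw":0},{"claw":0.6,"dx":0,"dy":0,"dz":0,"yaw":0}])

```text
time_s: 12.25
ee_pos: [584.7, 85.9, 54.5]
ee_rot: [177.2, 0.2, 65.0]
force: [-0.1, -0.6, -0.7]
gripper_width: 36.2
```

```bash
python3 -c "
from h import *
f=snap('wrist','w8'); crop(f,280,60,380,160,7,'c_w8')"; python3 chk.py
```

```text
t 12.3 pos [584.7  85.9  54.5] rot [177.18   0.19  65.04] F [ 0.8  0.3 -0.8] T [-0.1   0.1   0.01] w 35.7
slat normal world [-0.014  0.037  0.999]
hole bottom [618.8 161.2  47.8] top [618.6 161.7  59.8] pin-hole [0.9 1.8]
free end bottom z 54.2 ang vs jig y deg 20.070661953860906
tool-unit shift [ 0.101  0.003 -0.   ]
```

View pics/c_w8.png

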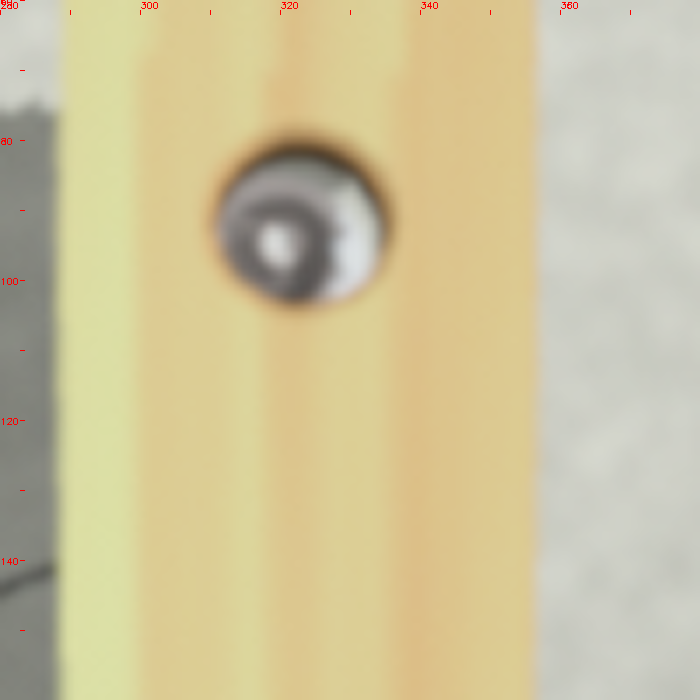

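Emit:
drive_tool(moves=[{"claw":0.6,"dx":0,"dy":-0.08,"dz":0,"yaw":0},{"claw":0.6,"dx":0,"dy":0,"dz":0,"yaw":0},{"claw":0.6,"dx":0,"dy":0,"dz":0,"yaw":0}])

```text
time_s: 12.68
ee_pos: [583.3, 86.7, 54.7]
ee_rot: [177.2, 0.2, 65.0]
force: [0.4, 0.5, -0.9]
gripper_width: 35.7
```

```bash
python3 -c "
from h import *
f=snap('wrist','w9'); crop(f,280,60,380,160,7,'c_w9')"; python3 chk.py
```

```text
t 12.72 pos [583.2  86.7  54.7] rot [1.7716e+02 1.7000e-01 6.5050e+01] F [ 0.3  0.3 -0.5] T [-0.09  0.11  0.02] w 36.1
slat normal world [-0.014  0.037  0.999]
hole bottom [617.3 162.1  48.1] top [617.2 162.5  60.1] pin-hole [2.4 1. ]
free end bottom z 54.4 ang vs jig y deg 20.06312925111088
tool-unit shift [0.093 0.086 0.004]
```

View pics/c_w9.png

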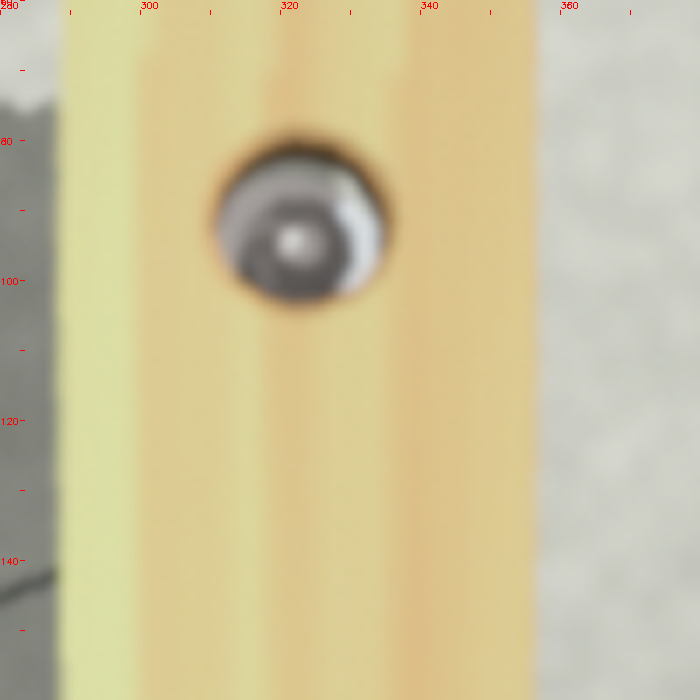

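Emit:
drive_tool(moves=[{"claw":0.6,"dx":0,"dy":-0.02,"dz":0.4,"yaw":0},{"claw":0.6,"dx":0,"dy":-0.02,"dz":0.4,"yaw":0},{"claw":0.6,"dx":0,"dy":0,"dz":0,"yaw":0}])

```text
time_s: 13.1
ee_pos: [582.9, 86.6, 37.0]
ee_rot: [177.2, 0.2, 65.1]
force: [-0.5, 0.2, -0.6]
gripper_width: 35.8
```

```bash
python3 -c "
from h import *
f=snap('wrist','w10'); crop(f,280,60,380,160,7,'c_w10')"; python3 chk.py
```

```text
t 13.15 pos [583.1  86.6  37.4] rot [177.17   0.18  65.05] F [ 0.   0.6 -0.5] T [-0.03  0.14 -0.05] w 35.4
slat normal world [-0.014  0.037  0.999]
hole bottom [617.2 162.   30.8] top [617.  162.5  42.8] pin-hole [2.5 1. ]
free end bottom z 37.1 ang vs jig y deg 20.060831771439467
tool-unit shift [0.098 0.091 0.004]
```

View pics/c_w10.png

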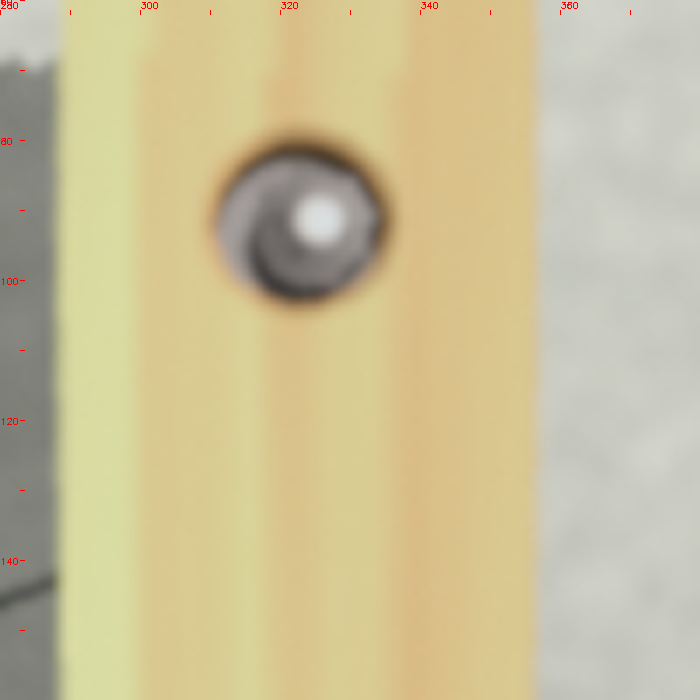

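The pin tip (325,91) is inside the hole (centre (322.7,90.6)) and there is no contact force. I'll shift a little to +y and go on down.

Emit:
drive_tool(moves=[{"claw":0.6,"dx":0,"dy":0.06,"dz":0.1,"yaw":0},{"claw":0.6,"dx":0,"dy":-0.01,"dz":0.3,"yaw":0},{"claw":0.6,"dx":0,"dy":-0.01,"dz":0.2,"yaw":0},{"claw":0.6,"dx":0,"dy":0,"dz":0,"yaw":0}])

```text
time_s: 13.65
ee_pos: [584.7, 86.0, 24.8]
ee_rot: [177.1, 0.2, 65.0]
force: [0.4, -0.2, -0.9]
gripper_width: 35.5
```

```bash
python3 -c "
from h import *
f=snap('wrist','w11'); crop(f,280,60,380,160,7,'c_w11')"; python3 chk.py
```

```text
t 13.7 pos [584.9  86.   24.9] rot [1.7713e+02 1.6000e-01 6.5050e+01] F [-0.4  0.5 -0.6] T [-0.1   0.09 -0.01] w 35.5
slat normal world [-0.015  0.037  0.999]
hole bottom [619.  161.4  18.4] top [618.8 161.8  30.3] pin-hole [0.7 1.6]
free end bottom z 24.6 ang vs jig y deg 20.064838458286616
tool-unit shift [ 0.09  -0.002 -0.   ]
```

View pics/c_w11.png

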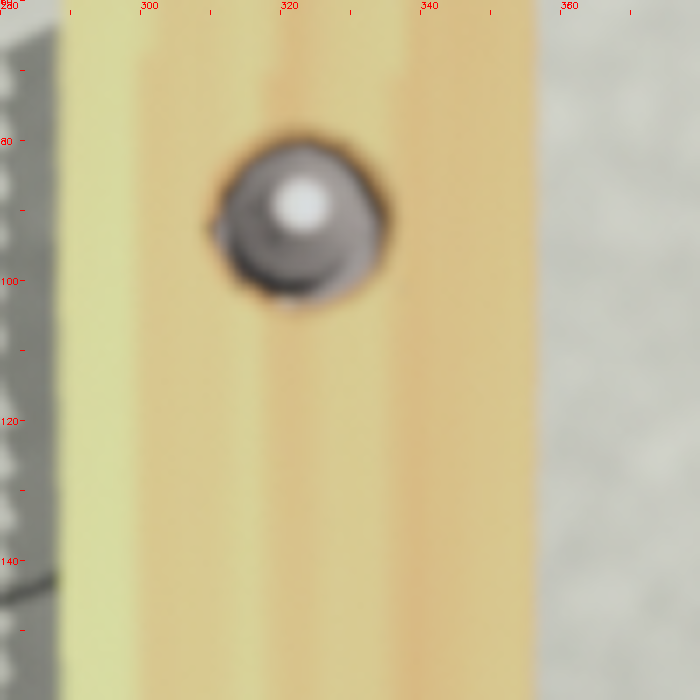

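Emit:
drive_tool(moves=[{"claw":0.6,"dx":0,"dy":-0.01,"dz":0.15,"yaw":0},{"claw":0.6,"dx":0,"dy":0,"dz":0.1,"yaw":0},{"claw":0.6,"dx":0,"dy":0,"dz":0,"yaw":0}])

```text
time_s: 14.08
ee_pos: [585.1, 86.0, 19.8]
ee_rot: [177.1, 0.1, 65.0]
force: [-0.2, 1.0, -0.6]
gripper_width: 35.6
```

```bash
python3 chk.py
```

```text
t 14.07 pos [585.1  86.   19.8] rot [1.7711e+02 1.4000e-01 6.5050e+01] F [-0.2  1.  -0.6] T [-0.01  0.16  0.07] w 35.6
slat normal world [-0.015  0.037  0.999]
hole bottom [619.2 161.4  13.3] top [619.  161.8  25.3] pin-hole [0.5 1.6]
free end bottom z 19.5 ang vs jig y deg 20.065946717817738
tool-unit shift [ 0.085 -0.011 -0.001]
```

Emit:
drive_tool(moves=[{"claw":-0.2,"dx":0,"dy":0,"dz":0,"yaw":0},{"claw":-0.2,"dx":0,"dy":0,"dz":0,"yaw":0},{"claw":-0.2,"dx":0,"dy":0,"dz":0,"yaw":0},{"claw":-0.2,"dx":0,"dy":0.03,"dz":-0.6,"yaw":0},{"claw":-0.2,"dx":0,"dy":0.05,"dz":-1,"yaw":0}])

```text
time_s: 14.7
ee_pos: [584.7, 86.0, 52.7]
ee_rot: [177.2, 0.2, 65.1]
force: [1.0, -0.0, 0.3]
gripper_width: 54.8
```

Emit:
drive_tool(moves=[{"claw":-0.2,"dx":0,"dy":0.05,"dz":-1,"yaw":0},{"claw":0.5,"dx":0,"dy":0.05,"dz":-1,"yaw":0},{"claw":1,"dx":0,"dy":0.05,"dz":-0.5,"yaw":0},{"claw":1,"dx":0,"dy":0,"dz":0,"yaw":0}])

```text
time_s: 15.2
ee_pos: [586.9, 86.2, 108.9]
ee_rot: [176.9, -0.0, 65.1]
force: [-1.3, 0.4, -0.5]
gripper_width: 27.7
```

```bash
python3 -c "
from h import *
f=snap('wrist','w12'); 
g=snap('scene','s12'); crop(g,240,180,400,270,5,'c_s12')"; python3 chk.py
```

```text
t 15.3 pos [586.1  86.1 107.6] rot [1.7698e+02 7.0000e-02 6.5050e+01] F [-0.1  0.8  0.6] T [-0.03  0.12 -0.06] w 19.5
slat normal world [-0.018  0.037  0.999]
hole bottom [620.2 161.5 101.2] top [620.  161.9 113.2] pin-hole [-0.5  1.6]
free end bottom z 107.1 ang vs jig y deg 20.060139087091642
tool-unit shift [ 0.06  -0.055 -0.003]
```

View pics/w12.png

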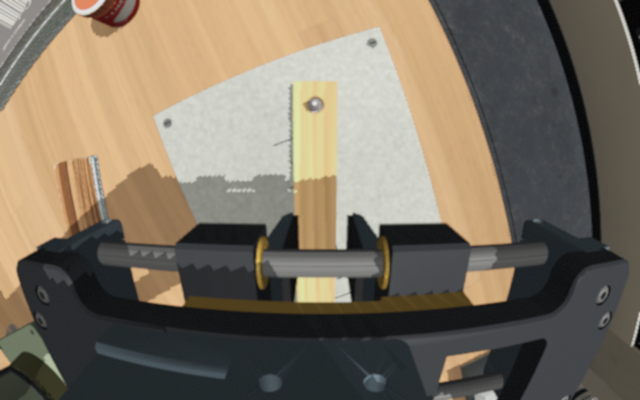

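View pics/c_s12.png

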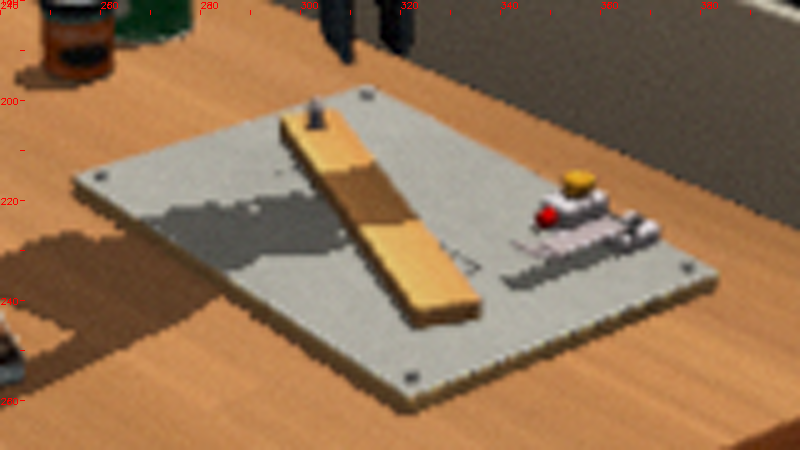

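The slat lies flat over the pin, with its free end on the bare side, clear of the clip. Next I'll close the fingers and go round behind the slat with the camera facing the stop.

```bash
python3 plan.py 491.5 13.5 90 -4.8
```

```text
t 15.3 pos [586.1  86.1 107.6] rot [1.7698e+02 7.0000e-02 6.5050e+01] F [-0.1  0.8  0.6] w 19.5
[-1.0, -0.52, 0.17, 1.0]
[-1.0, -0.34, 0.16, 1.0]
[-1.0, -0.18, 0.15, 1.0]
[-1.0, -0.03, 0.15, 1.0]
[-1.0, 0.11, 0.14, 1.0]
[-0.73, 0.2, 0.11, 1.0]
[0.0, 0.0, 0.0, 1.0]
[0.0, 0.0, 0.0, 1.0]
[0.0, 0.0, 0.0, 0.13]
```

Emit:
drive_tool(moves=[{"claw":1,"dx":-1,"dy":-0.5,"dz":0.1,"yaw":1},{"claw":1,"dx":-1,"dy":-0.35,"dz":0.1,"yaw":1},{"claw":1,"dx":-1,"dy":-0.2,"dz":0.1,"yaw":1},{"claw":1,"dx":-1,"dy":0,"dz":0.1,"yaw":1},{"claw":1,"dx":-1,"dy":0.1,"dz":0.1,"yaw":1}])

```text
time_s: 15.92
ee_pos: [499.2, 21.9, 90.1]
ee_rot: [177.9, -1.6, 20.8]
force: [-1.0, -0.5, -0.6]
gripper_width: 0.3
```

Emit:
drive_tool(moves=[{"claw":1,"dx":-0.75,"dy":0.2,"dz":0.1,"yaw":1},{"claw":1,"dx":0,"dy":0,"dz":0,"yaw":1},{"claw":1,"dx":0,"dy":0,"dz":0,"yaw":1},{"claw":1,"dx":0,"dy":0,"dz":0,"yaw":0.15},{"claw":1,"dx":0,"dy":0,"dz":0,"yaw":0}])

```text
time_s: 16.55
ee_pos: [481.3, 11.5, 83.6]
ee_rot: [178.8, -1.7, -7.1]
force: [-1.0, -0.2, -0.2]
gripper_width: 0.4
```

```bash
python3 -c "
from h import *
f=snap('wrist','w13')"; python3 plan.py 491.5 13.5 40 -4.8
```

```text
t 16.6 pos [481.3  11.5  83.6] rot [178.83  -1.75  -7.12] F [-0.6  0.2  0.1] w 0.5
[0.23, -0.07, 1.0, -0.27]
[0.23, -0.07, 1.0, -0.0]
[0.04, -0.01, 0.18, -0.0]
```

View pics/w13.png

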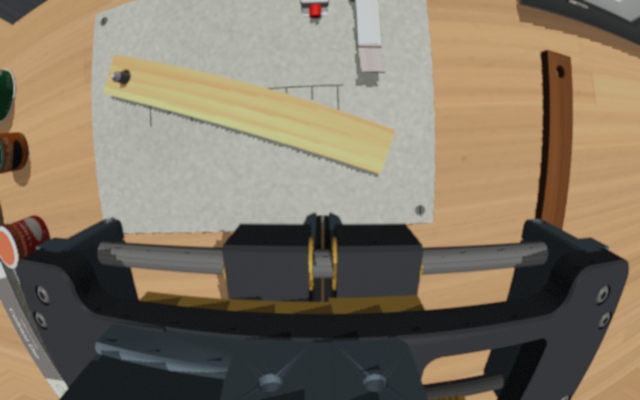

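The view shows the slat, the red tip at (315,10) and the clip toe at (372,68). The closed fingers sit at column 323, behind the slat.

```bash
python3 -c "
from h import *
f=load('w13'); crop(f,280,0,400,90,6,'c_w13')"
```

```text
(no output)
```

View pics/c_w13.png

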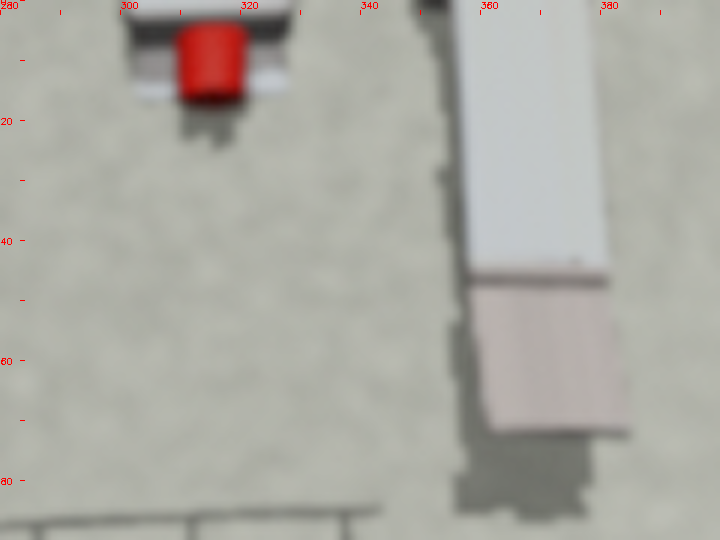

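Emit:
drive_tool(moves=[{"claw":1,"dx":0.2,"dy":-0.05,"dz":1,"yaw":-0.25},{"claw":1,"dx":0.2,"dy":-0.05,"dz":0.8,"yaw":0},{"claw":1,"dx":0,"dy":0,"dz":0.5,"yaw":0},{"claw":1,"dx":0,"dy":0,"dz":0,"yaw":0}])

```text
time_s: 17.1
ee_pos: [491.3, 11.8, 36.6]
ee_rot: [178.8, -1.7, -4.6]
force: [0.2, 0.1, -0.9]
gripper_width: 0.4
```

```bash
cat > pj.py <<'E'
from hole import *
a=np.radians(-4.83); RJ=np.array([[np.cos(a),-np.sin(a)],[np.sin(a),np.cos(a)]]); pin=np.array([619.5,163.2]); JC=pin-RJ@[30,105]
def toj(p): return RJ.T@(np.asarray(p)[:2]-JC)
if __name__=="__main__":
    st=telemetry.state(); f=RJ.T@st["force"][:2]
    print("t",round(st["time_s"],2),"jig xy",toj(st["ee_pos"]).round(1),"z",round(st["ee_pos"][2],1),"rot",st["ee_rot"].round(1),"Fjig",f.round(1),"Fz",round(st["force"][2],1))
E
python3 pj.py
python3 - <<'E'
from pj import *
f=load("w13")
for n,u,v,z in (("pin tip",123,76,42),("tip",315.5,14,18.5),("toe",371,70,32)): print(n,toj(at(f,u,v,z,True)))
E
```

```text
t 17.1 jig xy [-85.  -56.7] z 36.6 rot [178.8  -1.7  -4.6] Fjig [0.2 0.1] Fz -0.9
pin tip [26.74189613 93.25571802]
tip [ 63.48089031 -60.43249084]
toe [ 12.78693933 -98.86225302]
```

Emit:
drive_tool(moves=[{"claw":1,"dx":0,"dy":0,"dz":0.6,"yaw":0},{"claw":1,"dx":0,"dy":0,"dz":0.3,"yaw":0},{"claw":1,"dx":0,"dy":0,"dz":0,"yaw":0}])

```text
time_s: 17.48
ee_pos: [492.2, 11.3, 18.2]
ee_rot: [178.8, -1.8, -4.6]
force: [-0.1, 0.2, -0.4]
gripper_width: 0.4
```

```bash
python3 pj.py; python3 -c "
from h import *
f=snap('wrist','w14')"
```

```text
t 17.48 jig xy [-84.1 -57. ] z 18.2 rot [178.8  -1.8  -4.6] Fjig [-0.1  0.2] Fz -0.4
```

View pics/w14.png

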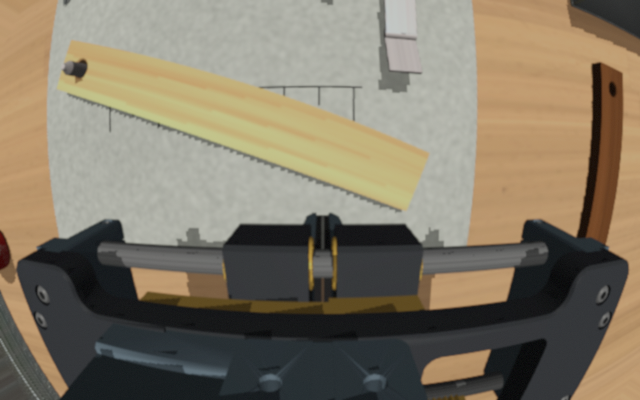

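Emit:
drive_tool(moves=[{"claw":1,"dx":0.5,"dy":0,"dz":0.05,"yaw":0},{"claw":1,"dx":0.5,"dy":0,"dz":0,"yaw":0},{"claw":1,"dx":0.5,"dy":0,"dz":0,"yaw":0},{"claw":1,"dx":0.5,"dy":0,"dz":0,"yaw":0}])

```text
time_s: 18.02
ee_pos: [535.2, 7.9, 19.4]
ee_rot: [178.8, -1.9, -4.6]
force: [-0.4, 0.2, -0.4]
gripper_width: 0.6
```

```bash
python3 pj.py
```

```text
t 18.02 jig xy [-41.  -56.9] z 19.4 rot [178.8  -1.9  -4.6] Fjig [-0.4  0.2] Fz -0.4
```

Emit:
drive_tool(moves=[{"claw":1,"dx":0.1,"dy":0,"dz":0.15,"yaw":0},{"claw":1,"dx":0,"dy":0,"dz":0,"yaw":0}])

```text
time_s: 18.27
ee_pos: [538.5, 7.5, 16.2]
ee_rot: [178.8, -1.9, -4.6]
force: [0.3, 0.0, -1.1]
gripper_width: 0.2
```

```bash
python3 -c "
from h import *
f=snap('wrist','w15')"; python3 pj.py; 
```

```text
t 18.32 jig xy [-37.7 -56.9] z 16.4 rot [178.8  -1.9  -4.6] Fjig [0.3 0.3] Fz 0.6
```

View pics/w15.png

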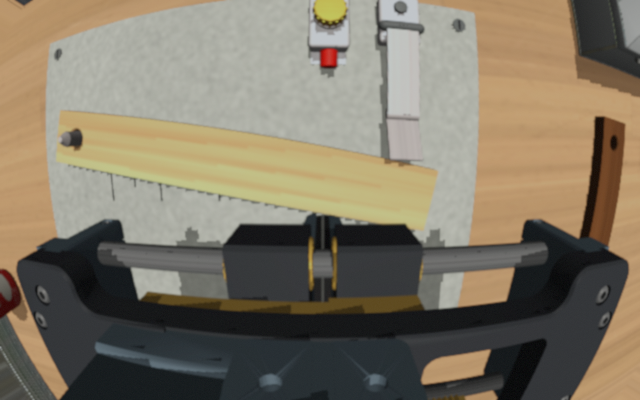

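The slat's leading edge is just under the toe of the clip at about (403,158). The red tip's face is at about (329,67).

```bash
python3 - <<'E'
from pj import *
f=load("w15"); crop(f,290,20,440,170,5,'c_w15')
for n,u,v,z in (("face bottom",329,67,16),("face mid",329,66.5,18.5),("toe",404,160,32),("pintip",70,138,42)): print(n,toj(at(f,u,v,z,True)).round(1))
E
```

```text
face bottom [ 61.9 -60.5]
face mid [ 61.6 -60.4]
toe [ 11.  -99.4]
pintip [29.9 94.6]
```

View pics/c_w15.png

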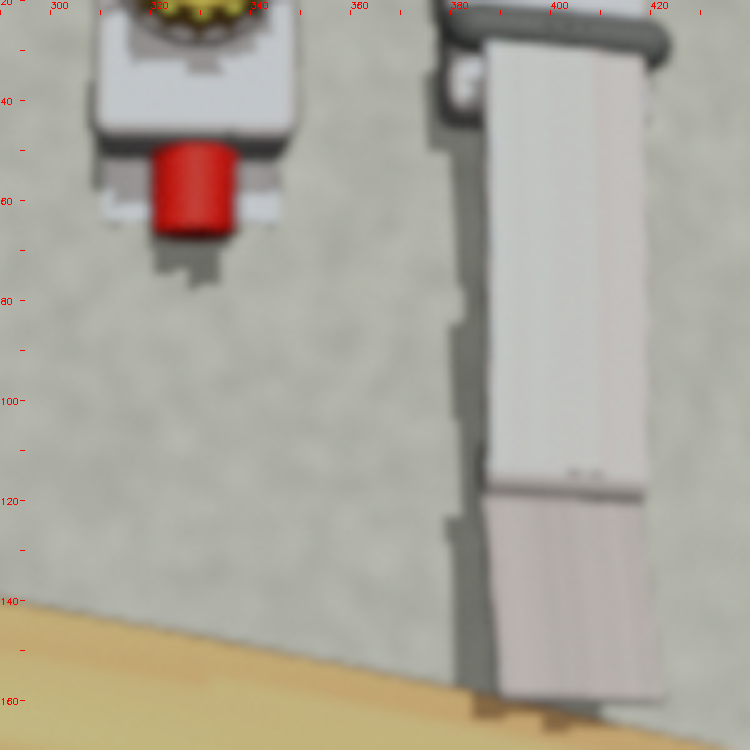

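```bash
python3 - <<'E'
from pj import *
f=load("w15")
print([toj(at(f,u,v,24,True)).round(1) for u,v in ((300,141),(329,145),(378,156))])
E
```

```text
[array([ 20. , -44.9]), array([ 17.8, -60.3]), array([ 12.2, -86.9])]
```

Emit:
drive_tool(moves=[{"claw":1,"dx":0.3,"dy":0,"dz":0.01,"yaw":0},{"claw":1,"dx":0.3,"dy":0,"dz":0.01,"yaw":0},{"claw":1,"dx":0.3,"dy":0,"dz":0.01,"yaw":0}])

```text
time_s: 18.7
ee_pos: [555.9, 6.0, 16.3]
ee_rot: [178.8, -1.8, -4.6]
force: [-5.1, -1.1, 2.9]
gripper_width: 0.3
```

```bash
python3 pj.py
```

```text
t 18.7 jig xy [-20.2 -57. ] z 16.3 rot [178.8  -1.8  -4.6] Fjig [-5.  -1.6] Fz 2.9
```

Emit:
drive_tool(moves=[{"claw":1,"dx":0.2,"dy":0,"dz":0.01,"yaw":0},{"claw":1,"dx":0.2,"dy":0,"dz":0.01,"yaw":0},{"claw":1,"dx":0.2,"dy":0,"dz":0.01,"yaw":0}])

```text
time_s: 19.08
ee_pos: [558.0, 5.5, 14.7]
ee_rot: [178.7, -0.4, -4.7]
force: [-8.5, 1.8, 5.3]
gripper_width: 0.3
```

```bash
python3 pj.py
```

```text
t 19.07 jig xy [-18.  -57.3] z 14.7 rot [178.7  -0.4  -4.7] Fjig [-8.7  1.1] Fz 5.3
```

Emit:
drive_tool(moves=[{"claw":1,"dx":0.3,"dy":0,"dz":-0.05,"yaw":0},{"claw":1,"dx":0.3,"dy":0,"dz":-0.02,"yaw":0}])

```text
time_s: 19.32
ee_pos: [562.5, 4.6, 14.9]
ee_rot: [178.6, 0.5, -4.7]
force: [-6.8, -0.3, 4.4]
gripper_width: 0.4
```

```bash
python3 pj.py
```

```text
t 19.32 jig xy [-13.4 -57.9] z 14.9 rot [178.6   0.5  -4.7] Fjig [-6.8 -0.9] Fz 4.4
```

Emit:
drive_tool(moves=[{"claw":1,"dx":0.25,"dy":0,"dz":-0.08,"yaw":0},{"claw":1,"dx":0.2,"dy":0,"dz":-0.03,"yaw":0}])

```text
time_s: 19.58
ee_pos: [567.8, 3.3, 15.6]
ee_rot: [178.5, 1.1, -4.7]
force: [-5.3, -0.6, -1.1]
gripper_width: 0.6
```

```bash
python3 pj.py;  python3 -c "
from h import *
f=snap('wrist','w16')"; python3 pj.py
```

```text
t 19.57 jig xy [ -8.1 -58.7] z 15.6 rot [178.5   1.1  -4.7] Fjig [-5.3 -1. ] Fz -1.1
t 19.62 jig xy [ -7.3 -58.7] z 15.7 rot [178.5   1.   -4.7] Fjig [-3.1 -3.5] Fz -0.4
```

View pics/w16.png

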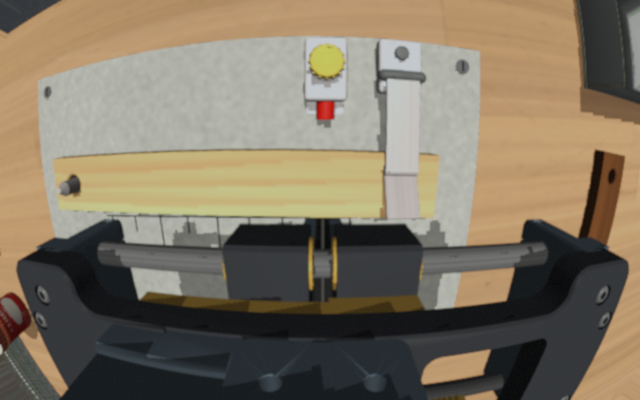

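The slat is now under the clip. Its edge is at row 150 and the red face at row 119, so there is still a gap.

```bash
python3 - <<'E'
from pj import *
f=load("w16"); 
print([toj(at(f,u,v,z,True)).round(1) for u,v,z in ((325,151,24),(325,119,18.5),(325,119,16),(100,154,24),(432,152,24))])
E
```

```text
[array([ 44.9, -60. ]), array([ 61.6, -60.1]), array([ 61.6, -60.2]), array([48.5, 78.9]), array([  45.4, -118.8])]
```

Emit:
drive_tool(moves=[{"claw":1,"dx":0.2,"dy":0.02,"dz":0,"yaw":0},{"claw":1,"dx":0.15,"dy":0.02,"dz":0,"yaw":0}])

```text
time_s: 19.88
ee_pos: [574.8, 1.9, 15.1]
ee_rot: [178.5, 1.2, -4.7]
force: [-4.7, -0.3, 2.1]
gripper_width: 0.5
```

```bash
python3 pj.py
```

```text
t 19.88 jig xy [ -1.  -59.5] z 15.1 rot [178.5   1.2  -4.7] Fjig [-4.6 -0.7] Fz 2.1
```

Emit:
drive_tool(moves=[{"claw":1,"dx":0.15,"dy":-0.02,"dz":-0.02,"yaw":0},{"claw":1,"dx":0.15,"dy":-0.02,"dz":0,"yaw":0}])

```text
time_s: 20.12
ee_pos: [580.6, 1.4, 15.3]
ee_rot: [178.4, 1.3, -4.7]
force: [-7.1, -2.9, 2.3]
gripper_width: 0.8
```

```bash
python3 pj.py
```

```text
t 20.12 jig xy [  4.9 -59.5] z 15.3 rot [178.4   1.3  -4.7] Fjig [-6.9 -3.5] Fz 2.3
```

```bash
python3 - <<'E'
from pj import *
f=snap('wrist','w17'); crop(f,280,100,400,220,5,'c_w17')
E
python3 pj.py
```

```text
t 20.18 jig xy [  5.3 -59.5] z 15.3 rot [178.4   1.2  -4.7] Fjig [-4.1 -3.5] Fz 0.2
```

View pics/c_w17.png

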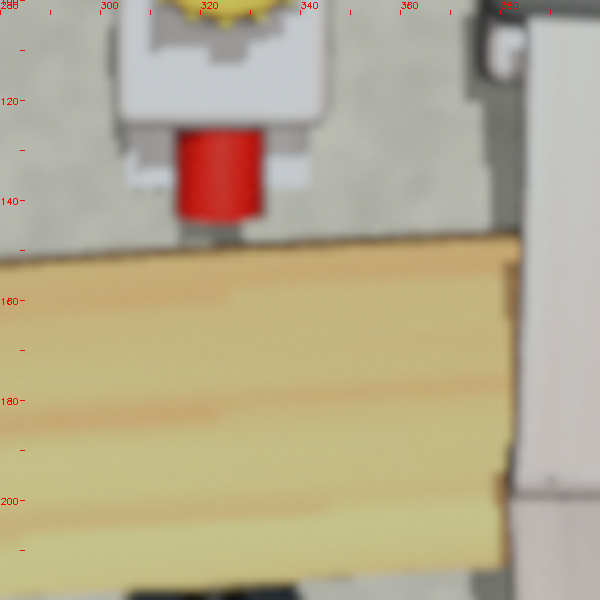

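```bash
python3 - <<'E'
from pj import *
f=load("w17")
print([toj(at(f,u,v,z,True)).round(1) for u,v,z in ((322,148.8,24),(322,143.8,18.5),(322,143.8,16))])
E
```

```text
[array([ 59.1, -59.1]), array([ 61.2, -59.3]), array([ 61. , -59.3])]
```

Emit:
drive_tool(moves=[{"claw":1,"dx":0.12,"dy":-0.02,"dz":0,"yaw":0}])

```text
time_s: 20.3
ee_pos: [583.1, 1.1, 15.3]
ee_rot: [178.4, 1.3, -4.7]
force: [-4.8, -2.0, 1.0]
gripper_width: 0.6
```

```bash
python3 pj.py
```

```text
t 20.3 jig xy [  7.4 -59.6] z 15.3 rot [178.4   1.3  -4.7] Fjig [-4.6 -2.4] Fz 1.0
```

Emit:
drive_tool(moves=[{"claw":1,"dx":0.08,"dy":-0.02,"dz":0,"yaw":0}])

```text
time_s: 20.42
ee_pos: [583.4, 1.0, 15.3]
ee_rot: [178.3, 1.5, -4.7]
force: [-9.2, -2.1, 3.3]
gripper_width: 0.4
```

```bash
python3 pj.py
```

```text
t 20.43 jig xy [  7.7 -59.7] z 15.3 rot [178.3   1.5  -4.7] Fjig [-8.9 -2.9] Fz 3.3
```

```bash
python3 - <<'E'
from pj import *
f=snap('wrist','w18'); crop(f,280,100,400,220,5,'c_w18')
E
python3 pj.py
```

```text
t 20.48 jig xy [  7.7 -59.6] z 15.3 rot [178.3   1.5  -4.7] Fjig [-8.  -3.2] Fz 2.0
```

View pics/c_w18.png

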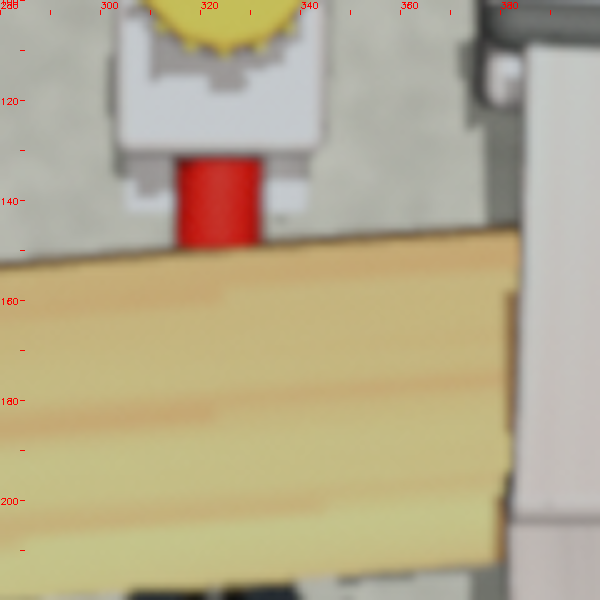

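The edge now covers the red face, the motion has stalled, and the force rose from about 4.5 N to about 9 N, so it is touching the stop. One more gentle press of the same size will confirm it.

Emit:
drive_tool(moves=[{"claw":1,"dx":0.08,"dy":0,"dz":0,"yaw":0}])

```text
time_s: 20.6
ee_pos: [583.4, 0.9, 15.4]
ee_rot: [178.3, 1.7, -4.7]
force: [-7.4, 1.5, 3.6]
gripper_width: 0.9
```

```bash
python3 pj.py
```

```text
t 20.6 jig xy [  7.7 -59.7] z 15.4 rot [178.3   1.7  -4.7] Fjig [-7.5  0.9] Fz 3.6
```

Emit:
drive_tool(moves=[{"claw":1,"dx":-0.2,"dy":0,"dz":0,"yaw":0},{"claw":1,"dx":-0.6,"dy":0,"dz":0,"yaw":0},{"claw":1,"dx":-0.8,"dy":0,"dz":-0.6,"yaw":0},{"claw":1,"dx":-0.6,"dy":0,"dz":-1,"yaw":0},{"claw":1,"dx":0,"dy":0,"dz":-1,"yaw":0}])

```text
time_s: 21.22
ee_pos: [542.6, 7.2, 71.9]
ee_rot: [178.5, 1.0, -4.7]
force: [0.8, 0.6, 0.2]
gripper_width: 0.3
```

Emit:
drive_tool(moves=[{"claw":1,"dx":0.5,"dy":0,"dz":-0.5,"yaw":0},{"claw":1,"dx":0.5,"dy":0,"dz":0,"yaw":0},{"claw":1,"dx":0.5,"dy":0,"dz":0,"yaw":0},{"claw":1,"dx":0,"dy":0,"dz":0,"yaw":0}])

```text
time_s: 21.72
ee_pos: [576.0, 5.1, 84.0]
ee_rot: [178.5, 0.7, -4.6]
force: [-0.5, -0.1, 0.8]
gripper_width: 0.3
```

```bash
python3 pj.py; python3 - <<'E'
from pj import *
f=snap('wrist','w19'); snap('scene','s19'); snap('top','t19')
E
```

```text
t 21.73 jig xy [ -0.  -56.2] z 84.0 rot [178.5   0.7  -4.6] Fjig [-0.5 -0.1] Fz 0.8
```

View pics/w19.png

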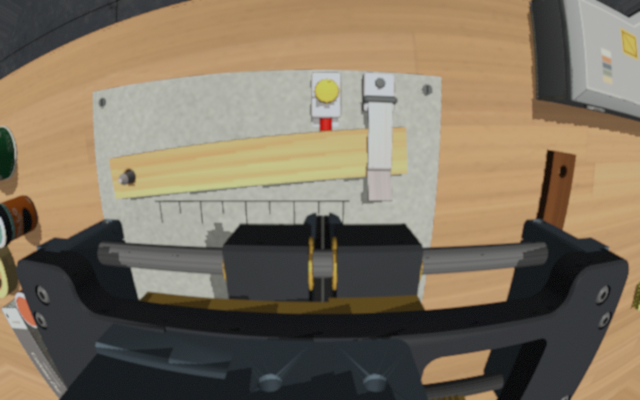

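View pics/t19.png

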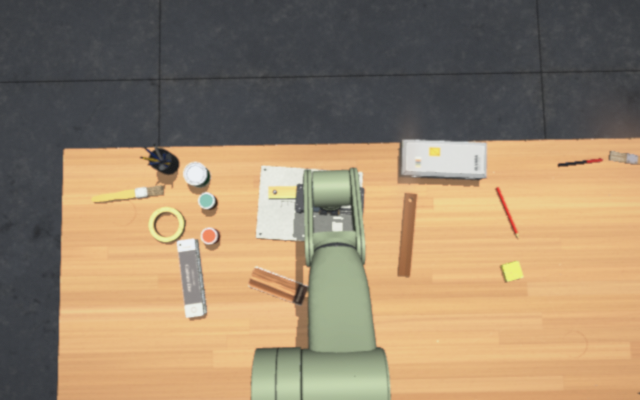

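```bash
python3 - <<'E'
from pj import *
f=load("w19"); crop(f,290,60,430,210,5,'c_w19'); g=load("s19"); crop(g,240,180,400,270,5,'c_s19')
E
```

```text
(no output)
```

View pics/c_w19.png

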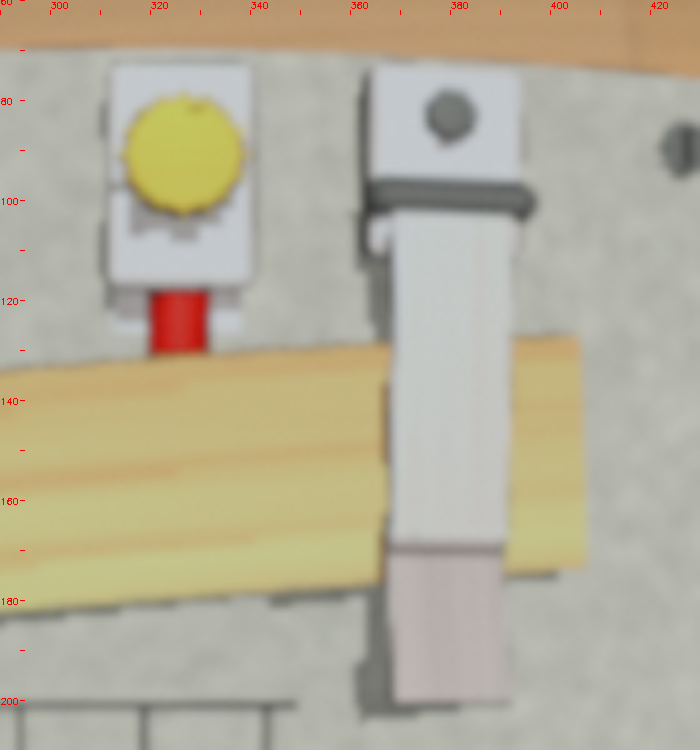

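View pics/c_s19.png

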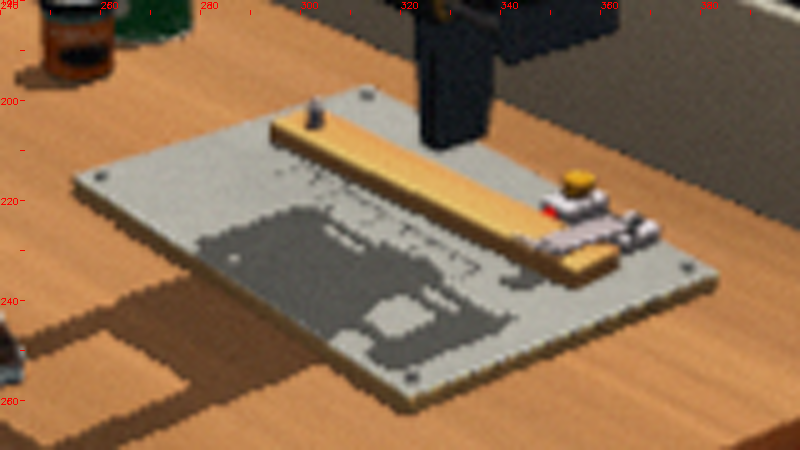

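```bash
python3 - <<'E'
from pj import *
a=load("s12")["color"];b=load("s19")["color"]
t=a[212:222,348:362]; r=cv2.matchTemplate(b[205:230,340:370],t,cv2.TM_CCOEFF_NORMED); print(cv2.minMaxLoc(r), "expect loc (8,7)")
g0=cv2.cvtColor(a,6).astype(np.float32);g1=cv2.cvtColor(b,6).astype(np.float32)
print(cv2.phaseCorrelate(g0[210:220,350:366].copy(),g1[210:220,350:366].copy()))
f=load("w19"); print([toj(at(f,u,v,z,True)).round(1) for u,v,z in ((324,130.8,24),(324,117.5,18.5),(300,133.5,24),(360,128.6,24))])
f=load("w17"); print(toj(at(f,322,126,18.5,True)))
f=load("w18"); print(toj(at(f,322,131.5,18.5,True)),toj(at(f,322,148.6,24,True)))
E
```

```text
(-0.32318824529647827, 0.9983449578285217, (10, 4), (8, 7)) expect loc (8,7)
((-0.04108706106556603, 0.12467130050757369), 0.9954687770456075)
[array([ 61.2, -58.9]), array([ 71.2, -59. ]), array([ 59.3, -41.2]), array([ 63.2, -85.7])]
[ 70.80239286 -59.25722422]
[ 70.72587299 -59.40860636] [ 62.08400773 -59.28789363]
```

```bash
python3 -c "
from workcell import job
print(job.job_done())"
```

```text
the job is handed in; nothing more can be done
None
```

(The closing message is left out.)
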